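# Load the bench shaker with tubes and vials and start it

### The job

Load the shaker for the next run: press every capped tube from the steel tray down into a fork clip of its own, middle of the tube at the middle of the clip, until it is fully home and the orange jaw has sprung shut over it, and stand every squat amber vial upright in a bore of its own, right down on the bottom. Only when everything is loaded, push the start lever all the way over, away from you, and leave it there. Leave the small bottle and the stir bar where they are.

Things in the scene. Friction and masses are not known exactly. Their poses are not given: they have to be found in the camera images.
- tube1_center (a point): capped conical sample tube, white with blue screw cap, 110 mm long, lying on its side in the tray; barrel 15 mm in diameter, cap 17 mm in diameter. This point is on its axis, half-way along (8.5 mm above what it lies on); its y axis runs along the tube from the cap (at -y, from 42 to 55 mm) to the pointed end (+y, the cone fills the last 20 mm or so). Mass about 12 g. May be absent.
- tube2_center (a point): capped conical sample tube, white with orange screw cap, 110 mm long, lying on its side in the tray; barrel 15 mm in diameter, cap 17 mm in diameter. This point is on its axis, half-way along (8.5 mm above what it lies on); its y axis runs along the tube from the cap (at -y, from 42 to 55 mm) to the pointed end (+y, the cone fills the last 20 mm or so). Mass about 12 g. May be absent.
- tube3_center (a point): capped conical sample tube, white with blue screw cap, 110 mm long, lying on its side in the tray; barrel 15 mm in diameter, cap 17 mm in diameter. This point is on its axis, half-way along (8.5 mm above what it lies on); its y axis runs along the tube from the cap (at -y, from 42 to 55 mm) to the pointed end (+y, the cone fills the last 20 mm or so). Mass about 12 g. May be absent.
- vial1_center (a point): squat screw-cap vial, amber glass with a paper band and a white cap, 28 mm in diameter and 36 mm tall, standing upright on the bench; this point is its centre, half-way up (18 mm above its foot, whose edge is bevelled 1 mm), z axis up along it. Mass about 40 g, most of it low down. May be absent.
- vial2_center (a point): squat screw-cap vial, amber glass with a paper band and a white cap, 28 mm in diameter and 36 mm tall, standing upright on the bench; this point is its centre, half-way up (18 mm above its foot, whose edge is bevelled 1 mm), z axis up along it. Mass about 40 g, most of it low down. May be absent.
- vial3_center (a point): squat screw-cap vial, amber glass with a paper band and a white cap, 28 mm in diameter and 36 mm tall, standing upright on the bench; this point is its centre, half-way up (18 mm above its foot, whose edge is bevelled 1 mm), z axis up along it. Mass about 40 g, most of it low down. May be absent.
- vial4_center (a point): squat screw-cap vial, amber glass with a paper band and a white cap, 28 mm in diameter and 36 mm tall, standing upright on the bench; this point is its centre, half-way up (18 mm above its foot, whose edge is bevelled 1 mm), z axis up along it. Mass about 40 g, most of it low down. May be absent.
- tray: shallow steel tray 198 x 228 mm, fixed, in which the tubes lie: floor 2 mm thick, a rim 3 mm wide and 7 mm high (from the bench) all round; origin under its centre on the bench.
- shaker: white bench shaker, fixed, with an aluminium platform 176 x 318 mm whose top is 50 mm above the bench; origin under the machine on the bench, x axis away from the robot along the clips, y axis to the left across the clips. On the platform from left to right: three tube clips 55 mm apart, one row of four vial bores, the start lever. A tube seated in a clip is held by light spring force and can still be slid lengthways.
- clip1 (a point): fork clip 1: point where the middle of a seated tube's axis lies, 78 mm above the bench; x along the tube (either way round), z up. Two grey forks 8 mm wide stand 25 mm either side of it along x, leaving 42 mm between them for the fingers, free down to 18 mm below. Each has a fixed tine at -y and an orange sprung jaw finger at +y, flared out to 20 mm above this point.
- clip2 (a point): fork clip 2: point where the middle of a seated tube's axis lies, 78 mm above the bench; x along the tube (either way round), z up. Two grey forks 8 mm wide stand 25 mm either side of it along x, leaving 42 mm between them for the fingers, free down to 18 mm below. Each has a fixed tine at -y and an orange sprung jaw finger at +y, flared out to 20 mm above this point.
- clip3 (a point): fork clip 3: point where the middle of a seated tube's axis lies, 78 mm above the bench; x along the tube (either way round), z up. Two grey forks 8 mm wide stand 25 mm either side of it along x, leaving 42 mm between them for the fingers, free down to 18 mm below. Each has a fixed tine at -y and an orange sprung jaw finger at +y, flared out to 20 mm above this point.
- jaw1 (a joint): sprung orange jaw of clip1, rad: 0 closed (nose over the tube or over the empty seat), grows as it is pushed aside to +y (about 0.15 while a tube passes, 0.6 at most); springs back by itself. A tube pressed straight down with roughly 10 N (under 25 N) between the flares opens it and snaps in.
- jaw2 (a joint): sprung orange jaw of clip2, rad: 0 closed (nose over the tube or over the empty seat), grows as it is pushed aside to +y (about 0.15 while a tube passes, 0.6 at most); springs back by itself. A tube pressed straight down with roughly 10 N (under 25 N) between the flares opens it and snaps in.
- jaw3 (a joint): sprung orange jaw of clip3, rad: 0 closed (nose over the tube or over the empty seat), grows as it is pushed aside to +y (about 0.15 while a tube passes, 0.6 at most); springs back by itself. A tube pressed straight down with roughly 10 N (under 25 N) between the flares opens it and snaps in.
- vial_block_hole0 (a point): bore for one vial in the aluminium block: centre of its mouth, 80 mm above the bench; bore 33 mm wide, rim chamfered 3 mm, 24 mm deep, so a vial that is fully down stands 12 mm out of it and its centre is 6 mm below the mouth. The four bores are in one row along the shaker's x, 42 mm apart, number 0 nearest the robot.
- vial_block_hole1 (a point): bore for one vial in the aluminium block: centre of its mouth, 80 mm above the bench; bore 33 mm wide, rim chamfered 3 mm, 24 mm deep, so a vial that is fully down stands 12 mm out of it and its centre is 6 mm below the mouth. The four bores are in one row along the shaker's x, 42 mm apart, number 0 nearest the robot.
- vial_block_hole2 (a point): bore for one vial in the aluminium block: centre of its mouth, 80 mm above the bench; bore 33 mm wide, rim chamfered 3 mm, 24 mm deep, so a vial that is fully down stands 12 mm out of it and its centre is 6 mm below the mouth. The four bores are in one row along the shaker's x, 42 mm apart, number 0 nearest the robot.
- vial_block_hole3 (a point): bore for one vial in the aluminium block: centre of its mouth, 80 mm above the bench; bore 33 mm wide, rim chamfered 3 mm, 24 mm deep, so a vial that is fully down stands 12 mm out of it and its centre is 6 mm below the mouth. The four bores are in one row along the shaker's x, 42 mm apart, number 0 nearest the robot.
- start (a joint): start lever, rad: about 0 (up to 0.15) off, leaning 0.5 rad from upright towards the shaker's -x (the robot); 1.0 on, leaning 0.5 rad to +x. Friction 0.06 N m, so that it stays where it is left; it swings about an axis along the shaker's y.
- start_tip (a point): centre of the red ball, 26 mm in diameter, at the end of the start lever; lever 50 mm long from its pivot, the pivot 72 mm above the bench.
- small_bottle: bystander: small white bottle with red cap, 40 mm in diameter and 77 mm tall, standing among the vials; origin at the centre of its foot.
- stir_bar: bystander: white stir bar 10 x 40 x 10 mm lying among the vials; origin at the centre of its underside.
There are look-alikes about, which are no part of the job. Leave any green look-alike of the part that bears tube2_center alone.

How it is judged:
By the outcome, as a careful person would: the job done as asked, in the order asked, and still so for the second after the job is handed in, with the robot touching nothing.
Of tube1, tube2, tube3 only 2 to 3 are there at a start; the rules pass over those that are not, and their reading is None.
Of vial1, vial2, vial3, vial4 only 3 to 4 are there at a start; the rules pass over those that are not, and their reading is None.
At some moment in a run one of vial1, vial2, vial3, vial4 may be knocked a few centimetres aside while the robot is not near it.
Once in a run the grip may slacken for a moment while it holds something.
It also fails if it takes over 210 s, if anything falls off the work surface, if the arm or the gripper's body presses on something with over 40 N, if the wrist force passes 120 N, or if a joint passes its speed limit or range.

### The arm

A 6-joint arm with a two-finger parallel gripper is mounted at the origin on a cart in front of the work surface, level with it; the furniture and walls round the work are solid. World frame = base frame: x ahead of the robot, y to its left, z up, the work surface at z = 0. Lengths are in m, angles in rad, forces in N, time in s.
With the tool pointing down it reaches from about 0.375 to 0.9 m from the base axis. Payload 3.1 kg.
Tool frame: the origin (TCP) lies at the very end of the fingers, on their centre line; the grasp point (between the pads) lies 19 mm behind it; z points along the fingers, y is the line along which they close (so a half turn about z gives the same grasp; the last joint's range is limited). The gripper opens to 87 mm and grips with 3 to 60 N. Pads are 19 mm wide; open, the fingers measure 117 mm over their backs; the gripper's body (75 mm by 190 mm) begins 51 mm behind the grasp point.
Start: joints at [1.04, 0.527, 1.433, -0, 1.181, -0.178], TCP at [0.216, 0.586, 0.223] pointing down, gripper open.
Joint ranges: [-3.08, 3.08], [-0.75, 2.2], [0.22, 2.44], [-1.43, 4.57], [0, 2.65], [-2.85, 2.85]. Speed limits (rad/s): [2.79, 2.79, 3.14, 3.14, 3.14, 3.14].

### API

Orientations are given as a unit quaternion [x, y, z, w].
In Python, from rig import robot gives the robot as it stands. The module is installed in compiled form; this text tells all that it offers.
- The arm moves only by the tool servo_tool, never from a script. Its argument "rows" is one flat list of numbers, 5 for each row, row after row: the closure, from -1 (fully open) to 1 (shut), so that 0 is half open, then the shift along the tool's x, y, z in m, then the turn about the tool's z in degrees. A call has 1 to 5 rows; each row shifts and turns the commanded pose from where the row before left it, along the tool's axes as they then stand; what a row does not reach is not made up. A row lasts 1/12 s, in which the tool goes at most 41.7 mm and 7.16 degrees, less where a joint would pass 70% of its speed; a pose out of reach is approached as far as the arm can. A call with a gripper value outside its range is refused whole. The fingers move at their own pace and stop on an object; "newtons" is the grip in N (left out, the last holds). Time passes only in rows, so rows that do not move let the fingers close. It gives the time, the measured TCP pose, the force, the opening and the grip force at its end, in the units of the state.
- robot.get_obs(): the state, without advancing time (a new reading comes with each control period).
- robot.camera(name): name is "side" or "top" or "wrist"; returns a dict with "pixels" (420x560x3 uint8, red, green, blue), "intrinsics" (3x3 intrinsics, pixels), "dist" ([k1, k2, p1, p2, k3] as OpenCV has them; the pictures are not rectified), "rvec" (rotation vector, rad) and "tvec" (3), from world to camera coordinates, as OpenCV has them; the wrist camera has in their place "mount" (4x4, takes a point from camera to tool coordinates, whose origin is the TCP and whose axes are the flange's). Camera axes: x right, y down, z forward; pixel columns grow to the right and rows downward; lengths in m; the calibration is good to about 2 mm. A picture is of the moment at which its call begins: read the wrist's pose just before it. There is no depth.
- robot.hand_in(): hands the job in; it is judged then, once.
Trained networks look in a picture, given as the dict that the camera call returned (one of the last four; its "shot" number tells which), for a name from the list of things; names that differ only in an ending like _2 or _b are one class to them, and where a whole thing is asked for, a point or a joint stands for the part that bears it (a point fixed in the world has none). Each returns a list of dicts, best first, with "score" (0 to 1); they miss things now and then, are a little off and sometimes report something else, mostly with a low value. They report only what shows in the picture. A call takes as long as a camera call. They do not tell look-alikes from the thing itself.
- robot.spot_in(picture, query): "at" ([x, y, z] in m, in world coordinates, good to about 4 mm: the middle of the surface that is visible of it).
- robot.outline_of(picture, query): "region" (420x560 bool, what is visible of it).
- robot.place_of(picture, query): "at" ([x, y, z] in m, in world coordinates, good to about 4 mm: a listed point, or the origin of a listed thing).
The state is a dict: "time": time; "q": joint angles; "joint_velocities": joint speeds; "joint_torque": joint torques, N m; "position": TCP position; "tool_rot": TCP orientation; "ft_force": force on the tool from outside, world axes, zero at the start; "moment": the same for the moment, N m; "grip_width": finger opening in m; "grip_force": force on a finger pad.
Only numpy, scipy, OpenCV 4.12 (cv2) and the standard library are available. Lean on these libraries where they do the work, as an engineer would, in place of code of your own. Each camera call takes 0.05 s, during which the arm holds its last target. There are 200 camera calls.

## Working session

There is one attempt and no reset: what is moved stays moved. The work goes in short steps, Python scripts to look and compute and a tool call to move; the robot and the scene stay as the last step left them, time stands still between calls to the robot, and variables do not carry over. Pictures are saved under pics/ and viewed, at most 14 in all, crops included, and the job is handed in when it is done.

Besides the shell and the picture viewer there is one more tool, called as name(argument=value, ...) on one line, values as JSON. servo_tool: Moves the arm, as the interface text tells. Its arguments: {"type":"object","properties":{"rows":{"type":"array","items":{"type":"number"}},"newtons":{"type":"number"}},"required":["rows"]}

```bash
mkdir -p pics
cat > h.py <<'E'
import numpy as np, cv2
from rig import robot
from scipy.spatial.transform import Rotation as R
def save(p,n): cv2.imwrite(f'pics/{n}.png',p['pixels'][:,:,::-1])
def pose():
    o=robot.get_obs(); return np.array(o['position']),R.from_quat(o['tool_rot'])
E
python3 - <<'E'
from h import *
o=robot.get_obs();print(o)
for c in ['top','side']:
    p=robot.camera(c);save(p,c+'0')
    for q in ['tube1_center','tube2_center','vial1_center','tray','shaker','clip1','clip2','clip3','vial_block_hole0','vial_block_hole3','start_tip','small_bottle','stir_bar']:
        print(c,q,[(np.round(d['at'],4).tolist(),round(d['score'],2)) for d in robot.place_of(p,q)])
E
```

```text
{'time': 0.0, 'q': array([ 1.03951464e+00,  5.28440545e-01,  1.43391402e+00, -1.53622587e-05,
        1.18139134e+00, -1.78510513e-01]), 'joint_velocities': array([-0.00069591, -0.00068123,  0.00060363,  0.0012145 , -0.00083773,
        0.00159716]), 'joint_torque': array([-3.12211869e-04, -4.40043640e+01, -1.76595908e+01,  6.34004991e-02,
        5.80443267e-02, -1.49971606e-04]), 'position': array([0.21553988, 0.58587143, 0.22158365]), 'tool_rot': array([ 1.75469416e-01,  9.84484294e-01, -1.01199982e-03, -3.67458943e-04]), 'ft_force': array([ 0.40458631, -1.33515065,  0.25892019]), 'moment': array([ 0.01487416, -0.0132647 , -0.01947294]), 'grip_force': 0.0, 'grip_width': 0.08685189897353232}
top tube1_center [([0.4936, 0.2988, 0.0094], 0.72)]
top tube2_center [([0.4915, 0.2352, 0.0104], 0.64), ([0.465, 0.5129, 0.0086], 0.62)]
top vial1_center [([0.4867, -0.1215, 0.0797], 0.34), ([0.4312, -0.3089, 0.0205], 0.29)]
top tray [([0.4844, 0.3101, -0.0008], 0.85)]
top shaker [([0.5181, -0.0421, 0.0002], 0.83), ([0.5267, -0.1193, 0.0822], 0.22)]
top clip1 [([0.5161, -0.0525, 0.0803], 0.9), 
[... 1629 characters left out ...]
 0.0723], 0.7)]
side vial_block_hole0 [([0.5257, -0.1177, 0.0829], 0.89), ([0.4445, -0.1149, 0.0758], 0.73), ([0.4878, -0.1172, 0.0828], 0.67), ([0.5731, -0.1217, 0.0784], 0.6), ([0.4907, 0.2355, 0.0111], 0.28)]
side vial_block_hole3 [([0.5257, -0.1177, 0.0829], 0.89), ([0.4445, -0.1149, 0.0758], 0.73), ([0.4878, -0.1172, 0.0828], 0.67), ([0.5731, -0.1217, 0.0784], 0.6), ([0.4907, 0.2355, 0.0111], 0.28)]
side start_tip [([0.4265, -0.4045, 0.0162], 0.63), ([0.4827, -0.1932, 0.1219], 0.57)]
side small_bottle [([0.5776, -0.3947, -0.004], 0.79)]
side stir_bar [([0.5679, -0.123, 0.0794], 0.56), ([0.5163, -0.0567, 0.0768], 0.53), ([0.503, -0.3884, 0.0037], 0.48), ([0.5237, -0.1187, 0.0807], 0.35)]
```

View pics/top0.png

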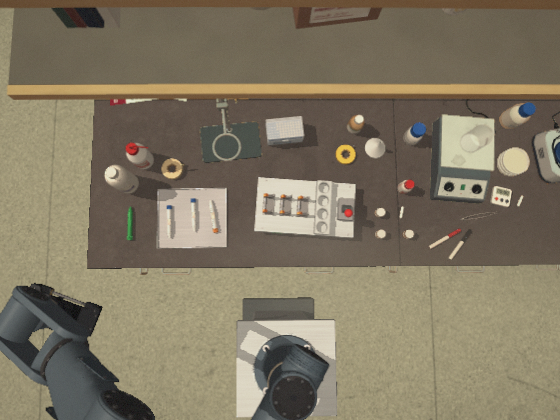

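View pics/side0.png

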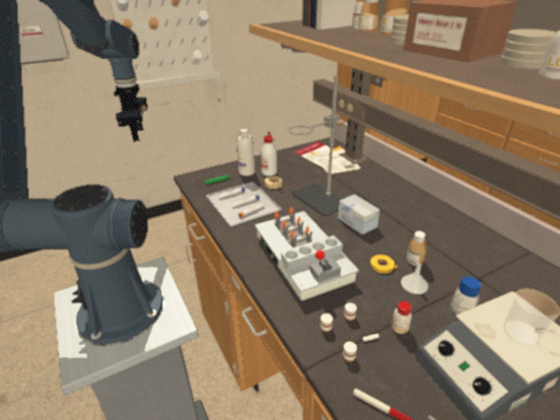

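Three tubes in the tray at px (169,220), (194,212) and (214,214), with the green look-alike outside it at (130,222). Three vials at (380,212), (381,234) and (409,234). The stir bar is at (402,212) and the small bottle at (407,186).

servo_tool(rows=[-1, 0, 0, 0, -7, -1, 0, 0, 0, -7, -1, 0, 0, 0, -6.2])

```text
time: 1.65
position: [0.2159, 0.5865, 0.2226]
tool_rot: [-0.003, 1.0, 0.0, 0.0]
ft_force: [-0.2, -0.2, -0.3]
grip_width: 0.0871
grip_force: 0.0
```

servo_tool(rows=[-1, -0.027, -0.0276, -0.009, 0, -1, -0.027, -0.0276, -0.009, 0, -1, -0.027, -0.0276, -0.009, 0, -1, -0.027, -0.0276, -0.009, 0, -1, -0.027, -0.0276, -0.009, 0])

```text
time: 2.07
position: [0.3518, 0.4472, 0.2681]
tool_rot: [-0.0, 1.0, 0.0, 0.0]
ft_force: [0.2, -0.4, 0.9]
grip_width: 0.0868
grip_force: 0.0
```

servo_tool(rows=[-1, -0.027, -0.0276, -0.009, 0, -1, -0.027, -0.0276, -0.009, 0, -1, -0.027, -0.0276, -0.009, 0, -1, -0.027, -0.0276, -0.009, 0, -1, -0.027, -0.0276, -0.009, 0])

```text
time: 2.48
position: [0.4869, 0.3089, 0.3132]
tool_rot: [0.0, 1.0, 0.0, 0.0]
ft_force: [0.8, 0.6, 0.3]
grip_width: 0.0867
grip_force: 0.0
```

servo_tool(rows=[-1, 0, 0, 0, 0, -1, 0, 0, 0, 0])

```text
time: 2.65
position: [0.4876, 0.3089, 0.3131]
tool_rot: [0.002, 1.0, 0.0, 0.001]
ft_force: [-0.3, 0.3, 0.2]
grip_width: 0.0871
grip_force: 0.0
```

```bash
cat >> h.py <<'E'
class W:  # wrist shot with pose
    def __init__(s):
        s.P,s.R=pose(); s.p=robot.camera('wrist'); s.K=np.array(s.p['intrinsics']);s.d=np.array(s.p['dist']);s.M=np.array(s.p['mount'])
    def ray(s,uv,z):  # pixels -> world at height z
        n=cv2.undistortPoints(np.array(uv,float).reshape(-1,1,2),s.K,s.d)[:,0]
        D=s.R.apply((s.M[:3,:3]@np.c_[n,np.ones(len(n))].T).T); O=s.P+s.R.apply(s.M[:3,3])
        return O+D*((z-O[2])/D[:,2])[:,None]
    def proj(s,X):
        X=np.atleast_2d(X); t=s.R.inv().apply(X-s.P); c=(t-s.M[:3,3])@s.M[:3,:3]
        return cv2.projectPoints(c,np.zeros(3),np.zeros(3),s.K,s.d)[0][:,0]
E
python3 - <<'E'
from h import *
w=W();save(w.p,'w1');print(w.P,w.R.as_matrix().round(3).tolist(),w.M.round(3).tolist(),w.K)
for q in ['tube1_center','tube2_center']:
    print(q,[(np.round(d['at'],4).tolist(),round(d['score'],2)) for d in robot.place_of(w.p,q)])
    for d in robot.outline_of(w.p,q):
        ys,xs=np.nonzero(d['region']); X=w.ray(np.c_[xs,ys],0.0105)[:,:2]
        m=X.mean(0); u,s,v=np.linalg.svd(X-m,full_matrices=False); t=(X-m)@v[0]
        print(round(d['score'],2),len(xs),'px',xs.mean(),ys.mean(),'mid',(m+v[0]*(t.max()+t.min())/2).round(4),'dir',v[0].round(3),'len',np.ptp(t).round(4))
E
```

```text
[0.48763856 0.3089363  0.31306769] [[-1.0, 0.005, 0.001], [0.005, 1.0, 0.001], [-0.001, 0.001, -1.0]] [[0.001, -0.969, -0.246, 0.066], [1.0, 0.001, 0.001, 0.0], [-0.001, -0.246, 0.969, -0.162], [0.0, 0.0, 0.0, 1.0]] [[341.66278434   0.         275.91082749]
 [  0.         341.66278434 204.91687153]
 [  0.           0.           1.        ]]
tube1_center [([0.488, 0.2996, 0.0128], 0.83)]
0.69 875 px 269.0525714285714 173.68571428571428 mid [0.4941 0.3004] dir [0.998 0.057] len 0.1098
tube2_center [([0.4908, 0.237, 0.0105], 0.69), ([0.4635, 0.5101, 0.0065], 0.55), ([0.5222, 0.0577, 0.0778], 0.31)]
0.84 895 px 421.6737430167598 148.89162011173184 mid [0.4678 0.5095] dir [1.   0.01] len 0.1082
0.74 793 px 222.33417402269862 165.38209331651956 mid [0.4896 0.2376] dir [0.986 0.168] len 0.1076
```

View pics/w1.png

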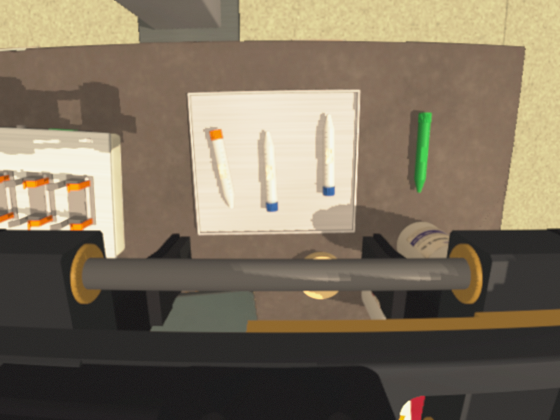

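The tray shows three tubes: tube2 orange (cap px 216,129, tip 232,207), tube1 blue (tip 266,132, cap 272,211) and tube3 blue (tip 328,114, cap 329,195). The green look-alike is at (422,150). Next I look at the shaker from above.

servo_tool(rows=[-1, -0.006, -0.038, 0, 0, -1, -0.006, -0.038, 0, 0, -1, -0.006, -0.038, 0, 0, -1, -0.006, -0.038, 0, 0, -1, -0.006, -0.038, 0, 0])

```text
time: 3.32
position: [0.515, 0.1203, 0.3124]
tool_rot: [-0.001, 1.0, 0.0, -0.0]
ft_force: [0.8, 0.7, 0.5]
grip_width: 0.0869
grip_force: 0.0
```

servo_tool(rows=[-1, -0.006, -0.038, 0, 0, -1, -0.006, -0.038, 0, 0, -1, -0.006, -0.038, 0, 0, -1, -0.006, -0.038, 0, 0, -1, 0, 0, 0, 0])

```text
time: 3.73
position: [0.5412, -0.037, 0.3124]
tool_rot: [0.002, 1.0, -0.002, 0.001]
ft_force: [-0.1, 0.5, 0.5]
grip_width: 0.0871
grip_force: 0.0
```

servo_tool(rows=[-1, 0, 0, 0, 0])

```text
time: 3.82
position: [0.5398, -0.0323, 0.3122]
tool_rot: [0.001, 1.0, 0.0, -0.0]
ft_force: [0.4, -0.3, 0.3]
grip_width: 0.0871
grip_force: 0.0
```

Run:
```python
from h import *
w=W();save(w.p,'w2');print(w.P)
for q in ['clip1','vial_block_hole0','start_tip','shaker']:
    for d in robot.place_of(w.p,q): print(q,np.round(d['at'],4),round(d['score'],2),w.proj(d['at'])[0].round(0))
# tube3 ends in the w1 shot
w.P=np.array([.48764,.30894,.31307]); w.R=R.from_matrix([[-1,.005,.001],[.005,1,.001],[-.001,.001,-1]])
print(w.ray([[328,114],[329,195],[266,131],[272,211],[216,128],[232,207]],.0105).round(4))
```

```text
[ 0.53977922 -0.03228515  0.31218871]
clip1 [0.5203 0.0571 0.0774] 0.95 [352. 160.]
clip1 [ 0.5202 -0.0028  0.0786] 0.89 [301. 160.]
clip1 [ 0.512  -0.0529  0.0783] 0.58 [257. 153.]
vial_block_hole0 [ 0.5305 -0.1209  0.0826] 0.96 [199. 169.]
vial_block_hole0 [ 0.4451 -0.1145  0.0818] 0.75 [201.  93.]
vial_block_hole0 [ 0.4857 -0.1134  0.0812] 0.74 [203. 130.]
vial_block_hole0 [ 0.5729 -0.1259  0.0802] 0.55 [197. 204.]
start_tip [ 0.4876 -0.1897  0.12  ] 0.63 [123. 134.]
shaker [ 0.5128 -0.0445  0.0008] 0.55 [266. 148.]
[[0.416  0.3791 0.0105]
 [0.5258 0.3839 0.0105]
 [0.438  0.2969 0.0105]
 [0.5486 0.3042 0.0105]
 [0.4336 0.2302 0.0105]
 [0.5426 0.2479 0.0105]]
```

View pics/w2.png

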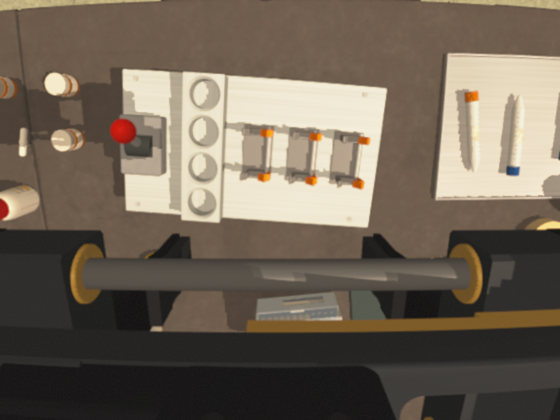

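Run:
```python
from h import *
from scipy.optimize import least_squares
w=W()
g=cv2.cvtColor(w.p['pixels'],cv2.COLOR_RGB2GRAY)
c=w.ray([[125,70],[385,88],[371,227],[125,212]],.05);print(c[:,:2].round(4),np.linalg.norm(np.diff(c,axis=0),axis=1), c.mean(0))
e=c[2]-c[1];print('yaw edges',np.degrees(np.arctan2((c[2]-c[1])[1],(c[2]-c[1])[0])),np.degrees(np.arctan2(-(c[1]-c[0])[0],(c[1]-c[0])[1])),np.degrees(np.arctan2((c[3]-c[0])[1],(c[3]-c[0])[0])))
H=np.array([[.4449,-.1147],[.4874,-.1158],[.5286,-.1191],[.573,-.1238]]);C=np.array([[.5205,.0564],[.52,-.0008],[.5145,-.054]])
def f(p):
    a=p[2];x=np.array([np.cos(a),np.sin(a)]);y=np.array([-x[1],x[0]]);o=p[:2]
    hm=[o+x*(k+p[4])+y*p[3] for k in (-.063,-.021,.021,.063)]; cm=[o+y*k for k in(.055,0,-.055)]
    return np.r_[(hm-H).ravel(),(cm-C).ravel()]
s=least_squares(f,[.518,0,-.07,-.12,0]);p=s.x;print(p.round(4),np.degrees(p[2]),(s.fun*1000).round(1))
n=f(p);print((n[:8].reshape(-1,2)+H).round(4),(n[8:].reshape(-1,2)+C).round(4))
x=np.vstack([np.c_[n[:8].reshape(-1,2)+H,np.full(4,.08)],np.c_[n[8:].reshape(-1,2)+C,np.full(3,.078)]])
im=w.p['pixels'][:,:,::-1].copy()
for q in w.proj(x): cv2.drawMarker(im,tuple(int(round(v)) for v in q),(255,0,0),0,7,1)
cv2.imwrite('pics/w2b.png',cv2.resize(im[50:240,100:400],None,fx=2.6,fy=2.6,interpolation=2))
```

```text
[[ 0.4155 -0.2095]
 [ 0.436   0.1014]
 [ 0.6104  0.0961]
 [ 0.5912 -0.226 ]] [0.31155033 0.17449875 0.32267671] [ 0.51327728 -0.05946227  0.05      ]
yaw edges -1.732646380752899 -3.7750253824325277 -5.366445156252658
[ 5.183e-01  5.000e-04 -6.470e-02 -1.193e-01 -2.100e-03] -3.708055354169522 [ 0.7  0.4  0.1 -1.2  0.8 -0.6 -1.7  1.4  1.4 -1.  -1.7  1.3  0.3 -0.4]
[[ 0.4456 -0.1143]
 [ 0.4875 -0.117 ]
 [ 0.5294 -0.1197]
 [ 0.5713 -0.1224]] [[ 5.219e-01  5.540e-02]
 [ 5.183e-01  5.000e-04]
 [ 5.148e-01 -5.440e-02]]
```

View pics/w2b.png

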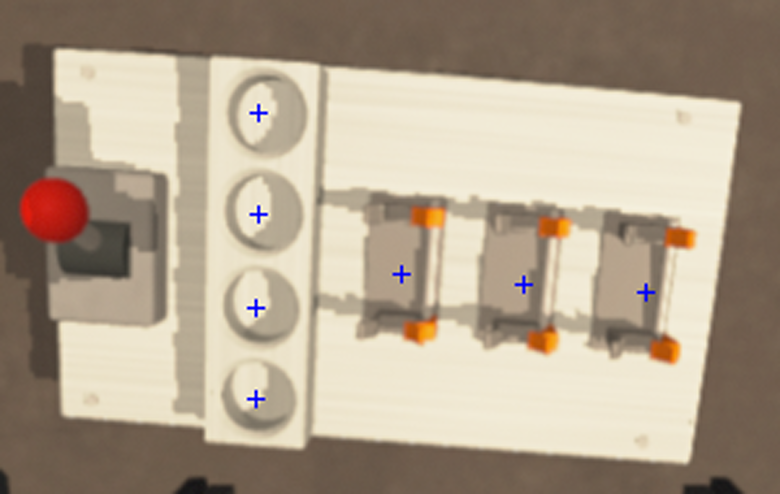

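The marks sit on the bores, about 2 px left of the rim centres, and on the clip centres, with shaker yaw about -3.7°. I'm starting with tube2.

servo_tool(rows=[0.25, 0.0073, 0.0387, 0, 0, 0.25, 0.0073, 0.0387, 0, 0, 0.25, 0.0073, 0.0387, 0, 0, 0.25, 0.0073, 0.0387, 0, 0, 0.25, 0.0073, 0.0387, 0, 0])

```text
time: 4.53
position: [0.5022, 0.1645, 0.3127]
tool_rot: [-0.001, 1.0, 0.0, 0.0]
ft_force: [0.6, -0.0, -0.5]
grip_width: 0.0614
grip_force: 0.0
```

servo_tool(rows=[0.25, 0.0073, 0.0387, 0, 0, 0.25, 0.0073, 0.0387, 0, 0, 0.25, 0, 0, 0.038, -5, 0.25, 0, 0, 0.038, -4.5, 0.25, 0, 0, 0.038, 0])

```text
time: 4.95
position: [0.4883, 0.2418, 0.1984]
tool_rot: [-0.086, 0.996, 0.0, 0.002]
ft_force: [-0.7, -0.8, -1.0]
grip_width: 0.0343
grip_force: 0.0
```

servo_tool(rows=[0.25, 0, 0, 0.038, 0, 0.25, 0, 0, 0.038, 0, 0.25, 0, 0, 0.038, 0, 0.25, 0, 0, 0, 0, 0.25, 0, 0, 0, 0])

```text
time: 5.37
position: [0.4868, 0.2397, 0.0829]
tool_rot: [-0.083, 0.997, -0.0, -0.003]
ft_force: [0.2, -0.1, 0.6]
grip_width: 0.0328
grip_force: 0.0
```

Run:
```python
from h import *
w=W();save(w.p,'w3');print(w.P,w.R.as_euler('xyz',degrees=True),robot.get_obs()['grip_width'])
for d in robot.outline_of(w.p,'tube2_center'):
        ys,xs=np.nonzero(d['region']); X=w.ray(np.c_[xs,ys],0.0105)[:,:2]
        m=X.mean(0); u,s,v=np.linalg.svd(X-m,full_matrices=False); t=(X-m)@v[0]
        print(round(d['score'],2),len(xs),'px',xs.mean(),ys.mean(),'mid',(m+v[0]*(t.max()+t.min())/2).round(4),'dir',v[0].round(3),'len',np.ptp(t).round(4))
```

```text
[0.48676741 0.23966772 0.08291421] [-179.97456089   -0.32644457 -170.43591982] 0.03280431162173275
0.85 2607 px 270.6344457230533 197.86843114691217 mid [0.4781 0.2348] dir [0.986 0.168] len 0.0858
```

View pics/w3.png

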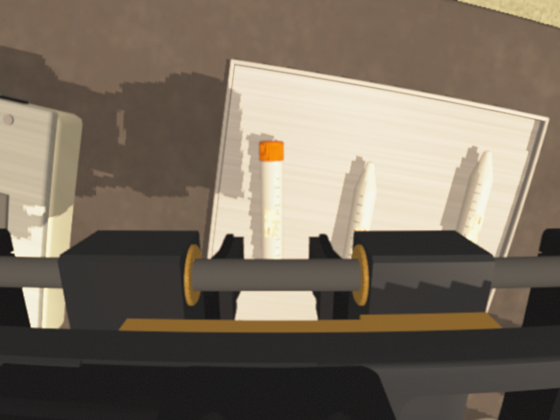

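The cap's near end is at px (272,142) and the tube axis runs straight down the image, so a small shift of (+3, -2.6) mm is needed before descending.

servo_tool(rows=[0.25, -0.0025, -0.003, 0.025, 0, 0.25, 0, 0, 0.025, 0, 0.25, 0, 0, 0.02, 0, 0.25, 0, 0, 0.0075, 0, 0.25, 0, 0, 0, 0])

```text
time: 5.88
position: [0.4926, 0.2371, 0.0082]
tool_rot: [-0.083, 0.997, 0.0, 0.001]
ft_force: [0.0, -0.4, -0.3]
grip_width: 0.0325
grip_force: 0.0
```

servo_tool(rows=[1, 0, 0, 0, 0, 1, 0, 0, 0, 0, 1, 0, 0, 0, 0, 1, 0, 0, 0, 0, 1, 0, 0, 0, 0], newtons=40)

```text
time: 6.3
position: [0.4927, 0.2371, 0.0084]
tool_rot: [-0.083, 0.997, 0.0, 0.001]
ft_force: [-0.9, 0.1, 6.5]
grip_width: 0.0144
grip_force: 40.0
```

servo_tool(rows=[1, 0, 0, -0.02, 0, 1, 0, 0, -0.03, 0, 1, 0, 0, -0.035, 0, 1, 0, 0, -0.035, 0, 1, 0, 0, 0, 0])

```text
time: 6.72
position: [0.4958, 0.238, 0.1333]
tool_rot: [-0.083, 0.997, 0.001, 0.006]
ft_force: [0.3, 0.7, 0.4]
grip_width: 0.0147
grip_force: 40.0
```

```bash
cat >> h.py <<'E'
def held(h=.003,q='tube2_center'):
    w=W(); print(w.P.round(4),'yaw',w.R.as_euler('xyz',degrees=True).round(2))
    for d in robot.outline_of(w.p,q):
        ys,xs=np.nonzero(d['region']); X=w.R.inv().apply(w.ray(np.c_[xs,ys],w.P[2]+h)-w.P)
        m=X[:,:2].mean(0); u,s,v=np.linalg.svd(X[:,:2]-m,full_matrices=False); v=v[0]*np.sign(v[0][0]); t=(X[:,:2]-m)@v
        e=m+v*t.max(); print(round(d['score'],2),len(xs),'px',xs.mean().round(),ys.mean().round(),ys.min(),'tool: near end',e.round(4),'dir',v.round(3),'mid',(e-.055*v).round(4))
    return w
E
python3 - <<'E'
from h import *
w=held();save(w.p,'w4')
E
```

```text
[0.4958 0.238  0.1333] yaw [ 179.94    0.72 -170.5 ]
0.82 4672 px 275.0 214.0 137 tool: near end [0.0578 0.    ] dir [ 1.    -0.002] mid [0.0028 0.0001]
0.55 36 px 558.0 223.0 217 tool: near end [0.0194 0.1453] dir [ 0.999 -0.043] mid [-0.0355  0.1477]
```

View pics/w4.png

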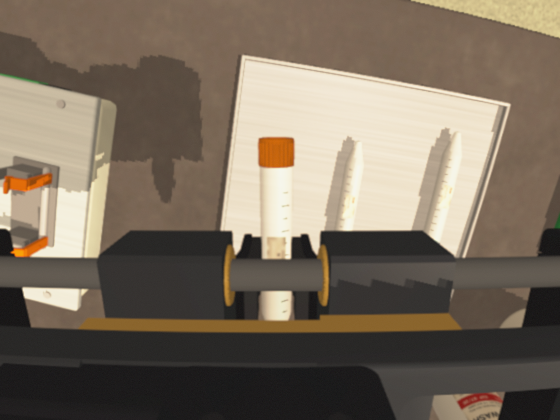

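Tube2 is held straight, its mid 2.8 mm along tool +x. Carrying it to clip3.

servo_tool(rows=[1, 0, 0, -0.015, 6.6, 1, 0, 0, -0.015, 6.6, 1, -0.0051, -0.0363, 0, 0, 1, -0.0051, -0.0363, 0, 0, 1, -0.0051, -0.0363, 0, 0])

```text
time: 7.23
position: [0.4986, 0.1265, 0.1557]
tool_rot: [0.031, 1.0, -0.0, -0.001]
ft_force: [-0.1, -0.8, -0.7]
grip_width: 0.0143
grip_force: 40.0
```

servo_tool(rows=[1, -0.0051, -0.0363, 0, 0, 1, -0.0051, -0.0363, 0, 0, 1, -0.0051, -0.0363, 0, 0, 1, -0.0051, -0.0363, 0, 0, 1, -0.0051, -0.0363, 0, 0])

```text
time: 7.65
position: [0.5121, -0.057, 0.1553]
tool_rot: [0.032, 0.999, 0.001, -0.002]
ft_force: [0.6, -0.2, -0.3]
grip_width: 0.0146
grip_force: 40.0
```

servo_tool(rows=[1, 0, 0, 0.025, 0, 1, 0, 0, 0, 0, 1, 0, 0, 0, 0])

```text
time: 7.9
position: [0.511, -0.0551, 0.1299]
tool_rot: [0.033, 0.999, 0.001, -0.004]
ft_force: [0.8, 0.3, -0.1]
grip_width: 0.0146
grip_force: 40.0
```

Run:
```python
from h import *
w=held();save(w.p,'w5')
for d in robot.place_of(w.p,'clip1'): print(np.round(d['at'],4),round(d['score'],2),w.proj(d['at'])[0].round(0))
p=robot.camera('side');
for d in robot.place_of(p,'tube2_center'): print('side',np.round(d['at'],4),round(d['score'],2))
```

```text
[ 0.511  -0.0551  0.1299] yaw [179.87  -0.41 176.21]
0.68 4899 px 275.0 214.0 136 tool: near end [0.0583 0.0001] dir [ 1.    -0.003] mid [0.0033 0.0003]
[0.5177 0.0028 0.0762] 0.59 [362. 226.]
[0.5202 0.0577 0.0793] 0.58 [445. 226.]
side [ 0.427  -0.405   0.0136] 0.74
side [ 0.5092 -0.0555  0.1338] 0.6
side [0.4682 0.5113 0.0077] 0.6
```

View pics/w5.png

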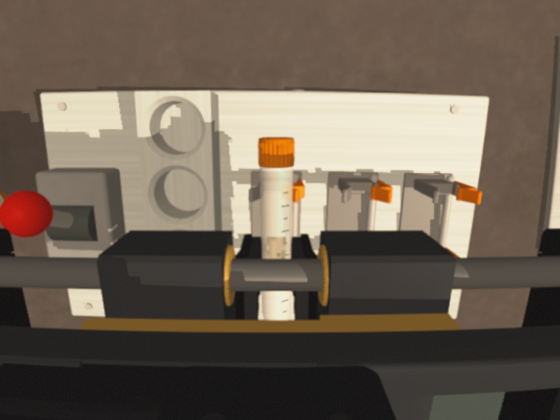

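Run:
```python
from h import *
im=cv2.imread('pics/w5.png');cv2.imwrite('pics/w5c.png',cv2.resize(im[85:245,150:490],None,fx=2.35,fy=2.35,interpolation=2))
w=W();print(w.ray([[176,126],[180,190]],.08).round(4))
im=cv2.imread('pics/w2b.png')
```

```text
[[ 0.4481 -0.1118  0.08  ]
 [ 0.4885 -0.1144  0.08  ]]
```

View pics/w5c.png

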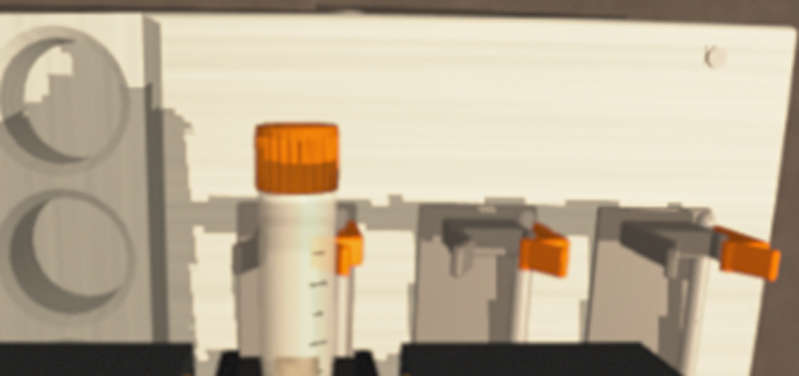

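Tube2 is over clip3. The bore rims read about 3 mm further +y than the fit. I'll go to just above the flares and compare the tube with the flares at equal depth.

servo_tool(rows=[1, -0.0064, 0.0014, 0.012, 0, 1, 0, 0, 0.012, 0, 1, 0, 0, 0, 0, 1, 0, 0, 0, 0])

```text
time: 8.53
position: [0.5197, -0.054, 0.1081]
tool_rot: [0.032, 0.999, 0.0, -0.001]
ft_force: [-0.1, 0.2, 0.3]
grip_width: 0.014
grip_force: 40.0
```

Run:
```python
from h import *
w=held();save(w.p,'w6')
cv2.imwrite('pics/w6c.png',cv2.resize(w.p['pixels'][110:250,210:410,::-1],None,fx=4,fy=4,interpolation=2))
print(w.proj(w.P+w.R.apply([[.025,0,-.003],[.025,0.0,0.0],[.025,.01,.008],[.025,-.01,.008]])).round(1))
```

```text
[ 0.5197 -0.054   0.1081] yaw [ 1.7998e+02 -6.0000e-02  1.7635e+02]
0.64 4753 px 276.0 214.0 137 tool: near end [0.0579 0.0002] dir [ 1.    -0.003] mid [0.0029 0.0003]
[[274.9 206.4]
 [274.9 204.8]
 [294.5 201. ]
 [255.5 201. ]]
```

View pics/w6c.png

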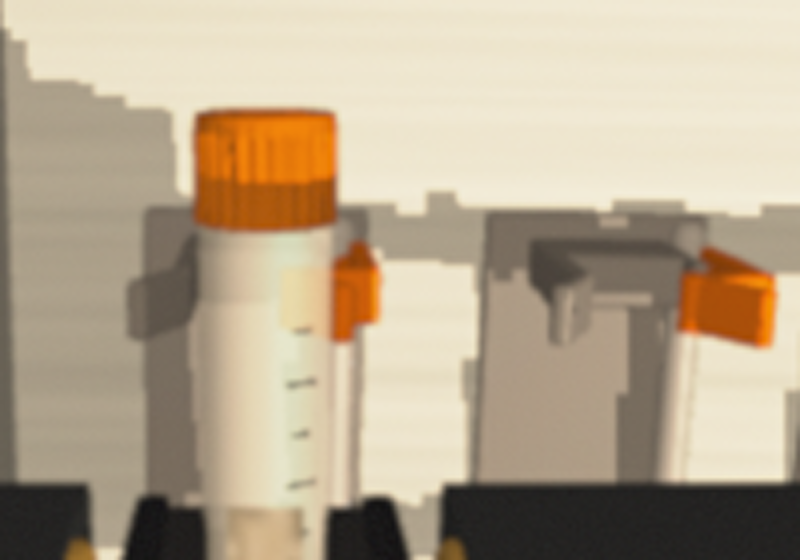

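The tube is about 1 mm to +y of the clip's symmetry line. I'll shift -1.2 mm in y and -2 mm in x, then press.

servo_tool(rows=[1, 0.002, -0.0012, 0, 0, 1, 0, 0, 0, 0, 1, 0, 0, 0.008, 0, 1, 0, 0, 0.008, 0, 1, 0, 0, 0, 0], newtons=50)

```text
time: 9.05
position: [0.5179, -0.0565, 0.091]
tool_rot: [0.032, 0.999, -0.001, -0.0]
ft_force: [-1.0, -2.9, -0.2]
grip_width: 0.0141
grip_force: 50.0
```

servo_tool(rows=[1, 0, 0, 0.003, 0, 1, 0, 0, 0.003, 0, 1, 0, 0, 0.003, 0])

```text
time: 9.3
position: [0.5182, -0.056, 0.0828]
tool_rot: [0.033, 0.999, -0.0, 0.0]
ft_force: [0.0, -2.6, -0.0]
grip_width: 0.0139
grip_force: 50.0
```

servo_tool(rows=[1, 0, 0, 0.003, 0, 1, 0, 0, 0.002, 0])

```text
time: 9.47
position: [0.5175, -0.0554, 0.0773]
tool_rot: [0.033, 0.999, 0.0, -0.001]
ft_force: [0.1, 0.9, 0.5]
grip_width: 0.014
grip_force: 50.0
```

servo_tool(rows=[1, 0, 0, 0.002, 0, 1, 0, 0, 0, 0])

```text
time: 9.63
position: [0.5175, -0.0552, 0.0766]
tool_rot: [0.032, 0.999, 0.0, -0.001]
ft_force: [-2.3, -1.1, 6.5]
grip_width: 0.0138
grip_force: 50.0
```

servo_tool(rows=[1, 0, 0, 0.002, 0, 1, 0, 0, 0, 0])

```text
time: 9.8
position: [0.5176, -0.0552, 0.0764]
tool_rot: [0.032, 0.999, 0.0, -0.0]
ft_force: [-5.5, 1.3, 20.3]
grip_width: 0.0139
grip_force: 50.0
```

servo_tool(rows=[1, 0, 0, 0.001, 0, 1, 0, 0, 0, 0])

```text
time: 9.97
position: [0.5176, -0.0552, 0.0763]
tool_rot: [0.032, 0.999, 0.0, 0.0]
ft_force: [-7.2, 0.1, 27.5]
grip_width: 0.0143
grip_force: 50.0
```

Blocked rigidly at TCP z 0.0764, which puts the axis at about 0.0786, so it is seated. Releasing and checking.

servo_tool(rows=[0.4, 0, 0, -0.003, 0, 0.4, 0, 0, 0, 0, 0.4, 0, 0, 0, 0, 0.4, 0, 0, -0.01, 0, 0.4, 0, 0, -0.03, 0])

```text
time: 10.38
position: [0.5149, -0.0546, 0.1131]
tool_rot: [0.033, 0.999, 0.002, -0.005]
ft_force: [0.3, -0.3, 0.4]
grip_width: 0.0259
grip_force: 0.0
```

servo_tool(rows=[0.25, 0, 0, -0.04, 0, 0.25, 0, 0, -0.04, 0, 0.25, 0, 0, -0.04, 0, 0.25, 0, 0, -0.04, 0, 0.25, 0, 0, 0, 0])

```text
time: 10.8
position: [0.5226, -0.0568, 0.2843]
tool_rot: [0.032, 0.999, -0.002, 0.008]
ft_force: [0.9, -1.5, -0.4]
grip_width: 0.0325
grip_force: 0.0
```

Run:
```python
from h import *
w=W();save(w.p,'w7');print(w.P.round(4))
cv2.imwrite('pics/w7c.png',cv2.resize(w.p['pixels'][80:240,150:430,::-1],None,fx=2.8,fy=2.8,interpolation=2))
for d in robot.outline_of(w.p,'tube2_center')[:2]:
        ys,xs=np.nonzero(d['region']); X=w.ray(np.c_[xs,ys],0.078)[:,:2]
        m=X.mean(0); u,s,v=np.linalg.svd(X-m,full_matrices=False); t=(X-m)@v[0]
        print(round(d['score'],2),len(xs),'px',xs.mean(),ys.mean(),'mid',(m+v[0]*(t.max()+t.min())/2).round(4),'dir',v[0].round(3),'len',np.ptp(t).round(4))
```

```text
[ 0.5226 -0.0568  0.2843]
0.7 39057 px 267.9646926287221 158.8060014850091 mid [ 0.5023 -0.0687] dir [0.066 0.998] len 0.3099
0.55 1206 px 277.1276948590381 164.44112769485903 mid [ 0.5139 -0.055 ] dir [ 0.998 -0.062] len 0.1073
```

View pics/w7c.png

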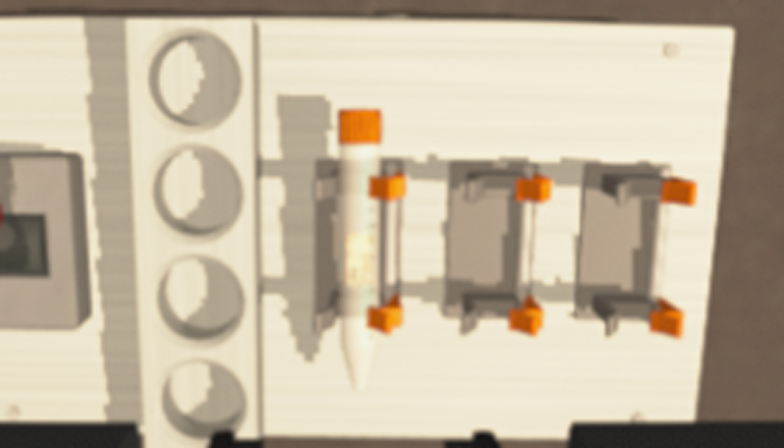

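Tube2 is seated in clip3: both jaw noses are over it, ends at crop rows 110 and 388, fork midpoint about 252. On to tube1.

servo_tool(rows=[0.25, 0, 0, 0, -7.1, 0.25, 0, 0.0396, 0, 0, 0.25, 0, 0.0396, 0, 0, 0.25, 0, 0.0396, 0, 0, 0.25, 0, 0.0396, 0, 0])

```text
time: 11.32
position: [0.5067, 0.1038, 0.2737]
tool_rot: [-0.029, 1.0, 0.0, -0.003]
ft_force: [0.6, 0.7, 0.5]
grip_width: 0.0324
grip_force: 0.0
```

servo_tool(rows=[0.25, 0, 0.0396, 0, 0, 0.25, 0, 0.0396, 0, 0, 0.25, 0, 0.0396, 0, 0, 0.25, 0, 0.0396, 0, 0, 0.25, 0, 0.0396, 0, 0])

```text
time: 11.73
position: [0.4949, 0.3015, 0.2734]
tool_rot: [-0.03, 1.0, -0.001, -0.003]
ft_force: [0.5, 0.1, 0.2]
grip_width: 0.0328
grip_force: 0.0
```

servo_tool(rows=[0.25, 0, 0, 0.039, 0, 0.25, 0, 0, 0.039, 0, 0.25, 0, 0, 0.039, 0, 0.25, 0, 0, 0.039, 0, 0.25, 0, 0, 0.039, 0])

```text
time: 12.15
position: [0.4946, 0.2996, 0.0774]
tool_rot: [-0.03, 1.0, -0.001, -0.002]
ft_force: [1.2, -0.1, 0.8]
grip_width: 0.0326
grip_force: 0.0
```

servo_tool(rows=[0.25, 0, 0, 0, 0, 0.25, 0, 0, 0, 0])

```text
time: 12.32
position: [0.4936, 0.2988, 0.0774]
tool_rot: [-0.029, 1.0, -0.002, -0.005]
ft_force: [0.5, 0.2, 0.5]
grip_width: 0.0328
grip_force: 0.0
```

Run:
```python
from h import *
w=W()
P,Rr=w.P,w.R
w.P=np.array([.5226,-.0568,.2843]); w.R=R.from_quat([.032,.999,-.002,.008])
print('holes',w.ray([[219.6,108.2],[220.7,148.6],[221.8,186.1],[222.9,222.1]],.08).round(4).tolist())
print(robot.get_obs()['grip_width'])
z=P[2]; w=held(.0105-z,'tube1_center'); save(w.p,'w8')
```

```text
holes [[0.4456, -0.1106, 0.08], [0.4872, -0.1136, 0.08], [0.5279, -0.1166, 0.08], [0.5692, -0.1197, 0.08]]
0.03254325339733094
[0.4961 0.2998 0.0802] yaw [-179.95   -0.18 -176.62]
0.63 2632 px 277.0 199.0 132 tool: near end [0.0575 0.0014] dir [1.    0.007] mid [0.0025 0.001 ]
```

servo_tool(rows=[0.25, 0.0025, 0.001, 0.025, 0, 0.25, 0, 0, 0.025, 0, 0.25, 0, 0, 0.018, 0, 0.25, 0, 0, 0.005, 0, 0.25, 0, 0, 0, 0])

```text
time: 12.88
position: [0.4952, 0.3011, 0.0093]
tool_rot: [-0.03, 1.0, 0.0, 0.001]
ft_force: [0.2, 0.1, 0.1]
grip_width: 0.0329
grip_force: 0.0
```

servo_tool(rows=[1, 0, 0, 0, 0, 1, 0, 0, 0, 0, 1, 0, 0, 0, 0, 1, 0, 0, 0, 0, 1, 0, 0, 0, 0], newtons=50)

```text
time: 13.3
position: [0.4954, 0.3013, 0.0093]
tool_rot: [-0.03, 1.0, 0.0, 0.001]
ft_force: [-0.6, -0.2, 6.2]
grip_width: 0.0141
grip_force: 50.0
```

servo_tool(rows=[1, 0, 0, -0.02, 0, 1, 0, 0, -0.04, 0, 1, 0, 0, -0.04, 0, 1, 0, 0, -0.04, 0, 1, 0, 0, 0, 7.1])

```text
time: 13.72
position: [0.4992, 0.3029, 0.156]
tool_rot: [0.033, 0.999, 0.003, 0.007]
ft_force: [1.3, 0.7, 0.6]
grip_width: 0.014
grip_force: 50.0
```

Run:
```python
from h import *
w=held(.003,'tube1_center'); save(w.p,'w9');print(robot.get_obs()['grip_width'])
```

```text
[0.4992 0.3029 0.156 ] yaw [179.64   0.81 176.2 ]
0.85 4334 px 275.0 225.0 138 tool: near end [0.0575 0.0001] dir [ 1.    -0.003] mid [0.0025 0.0003]
0.013751873784204983
```

servo_tool(rows=[1, -0.0056, -0.0374, 0, 0, 1, -0.0056, -0.0374, 0, 0, 1, -0.0056, -0.0374, 0, 0, 1, -0.0056, -0.0374, 0, 0, 1, -0.0056, -0.0374, 0, 0])

```text
time: 14.23
position: [0.5085, 0.1109, 0.1464]
tool_rot: [0.03, 1.0, -0.0, -0.002]
ft_force: [-0.1, 0.5, -0.7]
grip_width: 0.014
grip_force: 50.0
```

servo_tool(rows=[1, -0.0056, -0.0374, 0, 0, 1, -0.0056, -0.0374, 0, 0, 1, -0.0056, -0.0374, 0, 0, 1, 0, 0, 0.02, 0, 1, 0, 0, 0.02, 0])

```text
time: 14.65
position: [0.52, -0.0033, 0.1071]
tool_rot: [0.033, 0.999, -0.0, 0.0]
ft_force: [-0.8, 0.9, -0.6]
grip_width: 0.0141
grip_force: 50.0
```

servo_tool(rows=[1, 0, 0, 0, 0, 1, 0, 0, 0, 0, 1, 0, 0, 0, 0])

```text
time: 14.9
position: [0.5192, -0.0001, 0.1077]
tool_rot: [0.032, 1.0, 0.0, -0.001]
ft_force: [0.1, 0.4, -0.2]
grip_width: 0.0137
grip_force: 50.0
```

Run:
```python
from h import *
w=held(.003,'tube1_center')
```

```text
[ 5.192e-01 -1.000e-04  1.077e-01] yaw [ 1.7998e+02 -1.0000e-01  1.7639e+02]
0.95 4212 px 275.0 224.0 138 tool: near end [0.0574 0.0002] dir [ 1.    -0.002] mid [0.0024 0.0003]
0.22 63790 px 196.0 163.0 79 tool: near end [0.0599 0.0716] dir [0.134 0.991] mid [0.0525 0.0171]
```

servo_tool(rows=[1, -0.0012, 0, 0.008, 0, 1, 0, 0, 0.008, 0, 1, 0, 0, 0.003, 0, 1, 0, 0, 0.003, 0, 1, 0, 0, 0.003, 0])

```text
time: 15.42
position: [0.521, -0.001, 0.0827]
tool_rot: [0.032, 0.999, -0.0, 0.0]
ft_force: [-0.4, -3.7, 0.3]
grip_width: 0.014
grip_force: 50.0
```

servo_tool(rows=[1, 0, 0, 0.003, 0, 1, 0, 0, 0.002, 0, 1, 0, 0, 0, 0])

```text
time: 15.67
position: [0.5202, -0.0002, 0.0777]
tool_rot: [0.033, 0.999, 0.0, -0.001]
ft_force: [-0.5, -0.3, 1.5]
grip_width: 0.0139
grip_force: 50.0
```

servo_tool(rows=[1, 0, 0, 0.002, 0, 1, 0, 0, 0, 0])

```text
time: 15.83
position: [0.5203, -0.0002, 0.0774]
tool_rot: [0.032, 0.999, 0.0, -0.001]
ft_force: [-3.3, -1.4, 13.5]
grip_width: 0.0141
grip_force: 50.0
```

servo_tool(rows=[1, 0, 0, 0.001, 0, 1, 0, 0, 0, 0])

```text
time: 16.0
position: [0.5203, -0.0002, 0.0773]
tool_rot: [0.032, 0.999, 0.0, -0.0]
ft_force: [-4.4, -0.2, 20.1]
grip_width: 0.0141
grip_force: 50.0
```

servo_tool(rows=[0.4, 0, 0, -0.003, 0, 0.4, 0, 0, 0, 0, 0.4, 0, 0, 0, 0, 0.4, 0, 0, -0.01, 0, 0.4, 0, 0, -0.03, 0])

```text
time: 16.42
position: [0.5178, 0.0001, 0.1152]
tool_rot: [0.033, 0.999, 0.001, -0.005]
ft_force: [-0.1, -0.2, -0.3]
grip_width: 0.0254
grip_force: 0.0
```

servo_tool(rows=[0.25, 0, 0, -0.04, 0, 0.25, 0, 0, -0.04, 0, 0.25, 0, 0, -0.04, 0, 0.25, 0, 0, -0.04, 0, 0.25, 0, 0, 0, 0])

```text
time: 16.83
position: [0.5257, -0.0013, 0.2865]
tool_rot: [0.032, 0.999, -0.001, 0.008]
ft_force: [1.5, 0.6, 0.2]
grip_width: 0.0323
grip_force: 0.0
```

```bash
cat >> h.py <<'E'
def lying(w,q,z=.078):
    for d in robot.outline_of(w.p,q)[:3]:
        ys,xs=np.nonzero(d['region']); X=w.ray(np.c_[xs,ys],z)[:,:2]
        m=X.mean(0); u,s,v=np.linalg.svd(X-m,full_matrices=False); t=(X-m)@v[0]
        print(round(d['score'],2),len(xs),'px',xs.mean(),ys.mean(),'mid',(m+v[0]*(t.max()+t.min())/2).round(4),'dir',v[0].round(3),'len',np.ptp(t).round(4))
E
python3 - <<'E'
from h import *
w=W();save(w.p,'w10');print(w.P.round(4))
lying(w,'tube1_center')
E
```

```text
[ 0.5257 -0.0013  0.2865]
0.61 1355 px 276.13874538745387 171.4922509225092 mid [ 5.186e-01 -3.000e-04] dir [ 0.998 -0.068] len 0.1104
0.19 20779 px 490.91645411232497 120.215987294865 mid [0.4823 0.2383] dir [0.943 0.332] len 0.2084
```

servo_tool(rows=[0.25, 0, 0, 0, -6.2, 0.25, 0.0033, 0.0384, 0, 0, 0.25, 0.0033, 0.0384, 0, 0, 0.25, 0.0033, 0.0384, 0, 0, 0.25, 0.0033, 0.0384, 0, 0])

```text
time: 17.35
position: [0.4992, 0.1534, 0.2758]
tool_rot: [-0.021, 1.0, -0.0, -0.003]
ft_force: [0.5, -0.1, -0.1]
grip_width: 0.0325
grip_force: 0.0
```

servo_tool(rows=[0.25, 0.0033, 0.0384, 0, 0, 0.25, 0.0033, 0.0384, 0, 0, 0.25, 0.0033, 0.0384, 0, 0, 0.25, 0.0033, 0.0384, 0, 0, 0.25, 0.0033, 0.0384, 0, 0])

```text
time: 17.77
position: [0.4742, 0.3446, 0.2755]
tool_rot: [-0.022, 1.0, -0.001, -0.002]
ft_force: [1.2, 0.2, -0.4]
grip_width: 0.0326
grip_force: 0.0
```

servo_tool(rows=[0.25, 0.0033, 0.0384, 0.039, 0, 0.25, 0, 0, 0.039, 0, 0.25, 0, 0, 0.039, 0, 0.25, 0, 0, 0.039, 0, 0.25, 0, 0, 0.039, 0])

```text
time: 18.18
position: [0.4702, 0.3719, 0.0887]
tool_rot: [-0.022, 1.0, -0.001, -0.002]
ft_force: [0.2, -0.6, 0.4]
grip_width: 0.0325
grip_force: 0.0
```

servo_tool(rows=[0.25, 0, 0, 0, 0, 0.25, 0, 0, 0, 0, 0.25, 0, 0, 0, 0])

```text
time: 18.43
position: [0.4729, 0.3726, 0.093]
tool_rot: [-0.022, 1.0, 0.0, 0.0]
ft_force: [0.4, -0.7, 0.2]
grip_width: 0.0325
grip_force: 0.0
```

Run:
```python
from h import *
P,_=pose(); w=held(.0105-P[2],'tube1_center'); save(w.p,'w11')
```

```text
[0.4729 0.3726 0.093 ] yaw [ 1.7999e+02  2.0000e-02 -1.7752e+02]
```

View pics/w10.png

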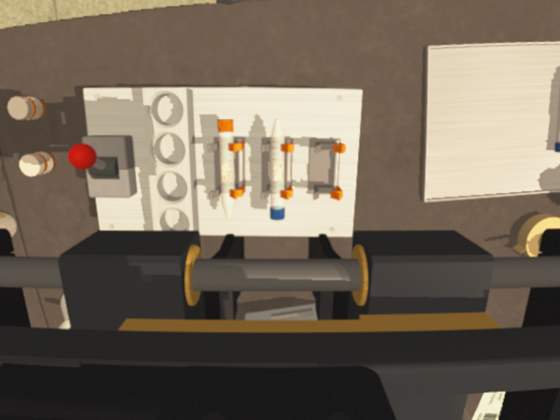

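servo_tool(rows=[0.25, 0.0015, 0.009, 0.012, 0, 0.25, 0, 0, 0, 0, 0.25, 0, 0, 0, 0])

```text
time: 18.78
position: [0.4705, 0.3819, 0.0811]
tool_rot: [-0.022, 1.0, 0.0, 0.0]
ft_force: [-0.1, -0.2, 0.3]
grip_width: 0.0327
grip_force: 0.0
```

Run:
```python
from h import *
P,_=pose(); w=held(.0105-P[2],'tube3_center'); save(w.p,'w12')
for q in ['tube2_center','tube3_center']:
  for d in robot.place_of(w.p,q)[:3]: print(np.round(d['at'],4),round(d['score'],2))
g=cv2.cvtColor(w.p['pixels'],cv2.COLOR_RGB2HSV)
# tube profile: print grey along image rows near column of the tool axis
v=cv2.cvtColor(w.p['pixels'],cv2.COLOR_RGB2GRAY)
for r in range(115,231,10): print(r,v[r,235:320:3].tolist())
```

```text
[0.4705 0.3819 0.0811] yaw [ 1.7997e+02  5.0000e-02 -1.7747e+02]
0.63 2394 px 273.0 201.0 137 tool: near end [ 0.054  -0.0007] dir [1.    0.012] mid [-0.001  -0.0014]
[0.4644 0.5169 0.0056] 0.79
[0.4728 0.3824 0.0116] 0.57
115 [225, 229, 229, 229, 229, 229, 229, 230, 230, 229, 230, 230, 229, 230, 230, 230, 230, 231, 230, 230, 230, 230, 230, 230, 230, 230, 230, 230, 229]
125 [228, 231, 231, 231, 231, 231, 231, 230, 230, 231, 231, 231, 231, 231, 231, 231, 231, 232, 232, 232, 232, 232, 233, 233, 233, 233, 233, 234, 233]
135 [231, 234, 234, 234, 234, 234, 234, 234, 218, 217, 179, 179, 232, 229, 233, 234, 234, 234, 234, 234, 234, 234, 234, 234, 234, 234, 235, 235, 235]
145 [229, 232, 231, 231, 232, 232, 233, 219, 211, 178, 178, 174, 216, 243, 244, 235, 232, 232, 232, 232, 232, 232, 232, 232, 232, 232, 232, 232, 231]
155 [187, 231, 232, 232, 233, 232, 230, 184, 177, 177, 175, 198, 228, 238, 244, 243, 232, 232, 231, 231, 231, 232, 232, 232, 232, 232, 232, 232, 232]
165 [178, 232, 234, 234, 234, 232, 180, 180, 180, 179, 187, 217, 232, 239, 240, 244, 242, 233, 234, 233, 234, 234, 233, 233, 23
[... 222 characters left out ...]
 173, 189, 221, 234, 240, 244, 245, 242, 231, 233, 233, 234, 234, 234, 233, 234, 234, 234, 234, 234]
195 [177, 231, 233, 233, 233, 215, 180, 180, 180, 174, 190, 222, 235, 240, 244, 245, 242, 230, 234, 234, 233, 233, 234, 233, 233, 233, 233, 233, 232]
205 [184, 231, 231, 231, 231, 211, 176, 177, 176, 170, 191, 228, 238, 242, 241, 245, 241, 232, 232, 232, 232, 232, 232, 232, 232, 232, 232, 232, 233]
215 [195, 233, 233, 233, 233, 214, 178, 177, 177, 172, 187, 240, 241, 244, 245, 245, 241, 231, 231, 231, 231, 230, 231, 231, 231, 231, 231, 230, 231]
225 [230, 230, 231, 230, 231, 231, 211, 175, 176, 175, 188, 240, 245, 245, 243, 240, 240, 232, 232, 231, 231, 232, 231, 231, 231, 231, 231, 230, 227]
```

servo_tool(rows=[0.25, 0, 0, 0.025, 0, 0.25, 0, 0, 0.025, 0, 0.25, 0, 0, 0.02, 0, 0.25, 0, 0, 0.005, 0, 0.25, 0, 0, 0, 0])

```text
time: 19.4
position: [0.4697, 0.3807, 0.0042]
tool_rot: [-0.022, 1.0, -0.001, -0.001]
ft_force: [0.1, -0.1, -0.3]
grip_width: 0.0326
grip_force: 0.0
```

servo_tool(rows=[1, 0, 0, 0, 0, 1, 0, 0, 0, 0, 1, 0, 0, 0, 0, 1, 0, 0, 0, 0, 1, 0, 0, 0, 0], newtons=50)

```text
time: 19.82
position: [0.4714, 0.3818, 0.0066]
tool_rot: [-0.022, 1.0, 0.001, 0.001]
ft_force: [-0.8, 0.6, 3.4]
grip_width: 0.0143
grip_force: 50.0
```

servo_tool(rows=[1, 0, 0, -0.02, 0, 1, 0, 0, -0.04, 0, 1, 0, 0, -0.04, 0, 1, 0, 0, -0.04, 0, 1, 0, 0, 0, 6.2])

```text
time: 20.23
position: [0.4753, 0.3841, 0.1541]
tool_rot: [0.033, 0.999, 0.004, 0.007]
ft_force: [1.0, 0.8, 0.2]
grip_width: 0.014
grip_force: 50.0
```

Run:
```python
from h import *
w=held(.003,'tube1_center'); save(w.p,'w13');print(robot.get_obs()['grip_width'])
```

```text
[0.4753 0.3841 0.1541] yaw [179.5    0.79 176.21]
0.014033557559440388
```

servo_tool(rows=[1, -0.008, -0.0359, 0, 0, 1, -0.008, -0.0359, 0, 0, 1, -0.008, -0.0359, 0, 0, 1, -0.008, -0.0359, 0, 0, 1, -0.008, -0.0359, 0, 0])

```text
time: 20.75
position: [0.4973, 0.1978, 0.1438]
tool_rot: [0.031, 1.0, -0.0, -0.002]
ft_force: [0.2, -0.6, -0.4]
grip_width: 0.0142
grip_force: 50.0
```

servo_tool(rows=[1, -0.008, -0.0359, 0, 0, 1, -0.008, -0.0359, 0, 0, 1, -0.008, -0.0359, 0, 0, 1, -0.008, -0.0359, 0, 0, 1, 0, 0, 0.018, 0])

```text
time: 21.17
position: [0.5248, 0.048, 0.1284]
tool_rot: [0.034, 0.999, -0.001, 0.003]
ft_force: [0.6, -0.7, -0.2]
grip_width: 0.0145
grip_force: 50.0
```

servo_tool(rows=[1, 0, 0, 0.018, 0, 1, 0, 0, 0, 0, 1, 0, 0, 0, 0, 1, 0, 0, 0, 0])

```text
time: 21.5
position: [0.521, 0.0546, 0.1091]
tool_rot: [0.032, 1.0, 0.0, -0.001]
ft_force: [-0.5, 0.1, -0.8]
grip_width: 0.0139
grip_force: 50.0
```

Run:
```python
from h import *
w=held(.003,'tube1_center');save(w.p,'w14')
for q in ['tube2_center']: held(.003,q)
v=cv2.cvtColor(w.p['pixels'],cv2.COLOR_RGB2GRAY); print(v[100:200:4,275].tolist(), v[180,240:312:4].tolist())
for r in (130,136,140,145): print(r, w.R.inv().apply(w.ray([[275,r]],w.P[2]+.003)-w.P).round(4))
p=robot.camera('side')
for d in robot.place_of(p,'tube1_center'): print('side',np.round(d['at'],4),round(d['score'],2))
```

```text
[0.521  0.0546 0.1091] yaw [ 1.8000e+02 -9.0000e-02  1.7638e+02]
0.76 2058 px 180.0 189.0 140 tool: near end [ 0.0566 -0.045 ] dir [1.    0.013] mid [ 0.0016 -0.0457]
0.36 10700 px 32.0 199.0 86 tool: near end [ 0.0827 -0.1198] dir [0.999 0.033] mid [ 0.0277 -0.1216]
[0.5217 0.0548 0.1099] yaw [-1.8000e+02  4.0000e-02  1.7639e+02]
0.91 3095 px 90.0 200.0 141 tool: near end [ 0.0568 -0.0897] dir [1.   0.03] mid [ 0.0018 -0.0913]
[232, 229, 233, 233, 234, 233, 234, 234, 231, 232, 231, 216, 235, 235, 236, 236, 237, 238, 229, 216, 208, 212, 216, 216, 218] [172, 171, 144, 115, 115, 93, 143, 173, 195, 209, 213, 211, 202, 121, 199, 190, 217, 232]
130 [[ 0.061   0.     -0.0029]]
136 [[ 0.0583  0.     -0.0029]]
140 [[ 0.0565  0.     -0.0029]]
145 [[ 0.0542  0.     -0.0029]]
side [0.5161 0.0018 0.0785] 0.58
```

servo_tool(rows=[1, -0.0007, 0, 0.008, 0, 1, 0, 0, 0.008, 0, 1, 0, 0, 0.004, 0, 1, 0, 0, 0.003, 0, 1, 0, 0, 0.003, 0])

```text
time: 22.22
position: [0.5224, 0.0536, 0.0829]
tool_rot: [0.032, 0.999, -0.0, 0.0]
ft_force: [0.7, -2.3, -0.2]
grip_width: 0.0144
grip_force: 50.0
```

servo_tool(rows=[1, 0, 0, 0.003, 0, 1, 0, 0, 0.003, 0, 1, 0, 0, 0.002, 0, 1, 0, 0, 0, 0])

```text
time: 22.55
position: [0.5216, 0.0545, 0.0749]
tool_rot: [0.032, 0.999, 0.0, -0.001]
ft_force: [-0.4, -1.1, -0.4]
grip_width: 0.0143
grip_force: 50.0
```

servo_tool(rows=[1, 0, 0, 0.002, 0, 1, 0, 0, 0, 0])

```text
time: 22.72
position: [0.5217, 0.0545, 0.0746]
tool_rot: [0.032, 0.999, 0.0, -0.0]
ft_force: [-3.5, -0.5, 11.9]
grip_width: 0.014
grip_force: 50.0
```

servo_tool(rows=[1, 0, 0, 0.001, 0, 1, 0, 0, 0, 0])

```text
time: 22.88
position: [0.5217, 0.0545, 0.0745]
tool_rot: [0.032, 0.999, 0.0, -0.0]
ft_force: [-3.7, -1.4, 18.5]
grip_width: 0.014
grip_force: 50.0
```

servo_tool(rows=[0.4, 0, 0, -0.003, 0, 0.4, 0, 0, 0, 0, 0.4, 0, 0, 0, 0, 0.4, 0, 0, -0.01, 0, 0.4, 0, 0, -0.03, 0])

```text
time: 23.3
position: [0.5192, 0.0546, 0.1126]
tool_rot: [0.033, 0.999, 0.0, -0.005]
ft_force: [-0.3, -0.3, -0.3]
grip_width: 0.0256
grip_force: 0.0
```

servo_tool(rows=[0.25, 0, 0, -0.04, 0, 0.25, 0, 0, -0.04, 0, 0.25, 0, 0, -0.04, 0, 0.25, 0, 0, -0.04, 0, 0.25, 0, 0, -0.02, 0])

```text
time: 23.72
position: [0.5241, 0.0543, 0.3009]
tool_rot: [0.032, 0.999, -0.0, 0.004]
ft_force: [1.8, -0.5, -0.6]
grip_width: 0.0328
grip_force: 0.0
```

servo_tool(rows=[-0.3, 0.0004, -0.0401, 0, 0, -0.3, 0.0004, -0.0401, 0, 0, -0.3, 0.0004, -0.0401, 0, 0, -0.3, 0.0004, -0.0401, 0, 0, -0.3, 0.0004, -0.0401, 0, 0])

```text
time: 24.13
position: [0.5067, -0.147, 0.2959]
tool_rot: [0.032, 0.999, 0.0, 0.0]
ft_force: [1.0, -0.9, 0.0]
grip_width: 0.0545
grip_force: 0.0
```

Run:
```python
from h import *
w=W();save(w.p,'w15');print(w.P.round(4))
lying(w,'tube1_center'); lying(w,'tube2_center')
for q in ['tube1_center','vial1_center']:
  for d in robot.place_of(w.p,q)[:4]: print(q,np.round(d['at'],4),round(d['score'],2))
```

```text
[ 0.5067 -0.147   0.2959]
0.81 1254 px 357.61722488038276 175.2615629984051 mid [ 0.5144 -0.0544] dir [ 0.998 -0.067] len 0.1081
0.2 31809 px 331.0338269043352 167.21500204344682 mid [ 0.4984 -0.0689] dir [-0.013  1.   ] len 0.3051
tube1_center [ 0.5119 -0.0015  0.0769] 0.57
```

servo_tool(rows=[-0.3, 0.0004, -0.0401, 0, 0, -0.3, 0.0004, -0.0401, 0, 0, -0.3, 0.0004, -0.0401, 0, 0, -0.3, 0.0004, -0.0401, 0, 0, -0.3, 0.0004, -0.0401, 0, 0])

```text
time: 24.8
position: [0.4928, -0.3449, 0.2956]
tool_rot: [0.031, 1.0, 0.001, -0.0]
ft_force: [0.2, 0.3, 0.5]
grip_width: 0.0566
grip_force: 0.0
```

servo_tool(rows=[-0.3, 0, 0, 0, 0, -0.3, 0, 0, 0, 0])

```text
time: 24.97
position: [0.4926, -0.3458, 0.2949]
tool_rot: [0.033, 0.999, 0.001, -0.0]
ft_force: [-0.3, 1.6, 0.1]
grip_width: 0.0564
grip_force: 0.0
```

Run:
```python
from h import *
w=W();save(w.p,'w16');print(w.P.round(4),robot.get_obs()['grip_width'])
for q in ['vial1_center','small_bottle','stir_bar']:
  for d in robot.place_of(w.p,q)[:5]: print(q,np.round(d['at'],4),round(d['score'],2),w.proj(d['at'])[0].round())
```

```text
[ 0.4926 -0.3458  0.2949] 0.05674789281408889
small_bottle [ 0.581  -0.3962 -0.001 ] 0.82 [244. 233.]
small_bottle [ 0.4842 -0.1144  0.0795] 0.67 [478. 160.]
stir_bar [ 0.5065 -0.3928  0.003 ] 0.77 [241. 182.]
```

View pics/w16.png

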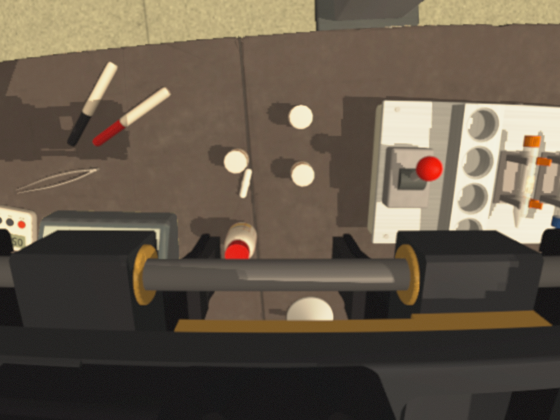

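Vial caps are at px (300,117), (303,174) and (235,161); the third has been knocked next to the stir bar (245,183), and the bottle cap is at (237,250). Next I compute their positions.

```bash
cat >> h.py <<'E'
def caps(w,seeds,z=.036,thr=170):
    hsv=cv2.cvtColor(w.p['pixels'],cv2.COLOR_RGB2HSV); m=((hsv[...,2]>thr)&(hsv[...,1]<85)).astype(np.uint8)
    n,l,st,ce=cv2.connectedComponentsWithStats(m)
    for u,v in seeds:
        k=l[v,u]; c,r=cv2.minEnclosingCircle(np.argwhere(l==k)[:,::-1].astype(np.float32)) if k else ((0,0),0)
        print((u,v),k,st[k],ce[k].round(1),'circ',np.round(c,1),round(r,1),'world',w.ray([ce[k]],z)[0].round(4),w.ray([c],z)[0].round(4))
E
python3 - <<'E'
from h import *
w=W(); print(w.P); caps(w,[(300,117),(303,174),(235,161),(246,183)])
print('bar',w.ray([[248,170],[244,196]],.01).round(4))
for d in robot.outline_of(w.p,'stir_bar')[:1]:
    ys,xs=np.nonzero(d['region']);X=w.ray(np.c_[xs,ys],.01);print(X.min(0),X.max(0),xs.min(),xs.max(),ys.min(),ys.max())
for d in robot.spot_in(w.p,'vial1_center'): print(d['at'],d['score'])
E
```

```text
[ 0.49268805 -0.34323876  0.29545364]
(300, 117) 78 [287 105  24  24 449] [298.3 116.7] circ [298.4 116.7] 12.1 world [ 0.426  -0.3112  0.036 ] [ 0.426  -0.3112  0.036 ]
(303, 174) 83 [289 164  23  23 412] [300.4 174.9] circ [300.5 174.5] 11.9 world [ 0.4967 -0.312   0.036 ] [ 0.4963 -0.3118  0.036 ]
(235, 161) 80 [222 150  23  23 417] [232.9 161.4] circ [233.  161.2] 11.6 world [ 0.4747 -0.3945  0.036 ] [ 0.4745 -0.3942  0.036 ]
(246, 183) 86 [238 169  12  29 199] [243.3 182.8] circ [243.5 183. ] 14.7 world [ 0.5023 -0.3838  0.036 ] [ 0.5026 -0.3836  0.036 ]
bar [[ 0.4903 -0.379   0.01  ]
 [ 0.525  -0.3871  0.01  ]]
[ 0.48865912 -0.39617294  0.01      ] [ 0.52340735 -0.38027043  0.01      ] 237 247 169 195
```

servo_tool(rows=[-0.3, 0.0172, 0.0073, 0.036, 0, -0.3, 0.0172, 0.0073, 0.036, 0, -0.3, 0.0172, 0.0073, 0.036, 0, -0.3, 0.0172, 0.0073, 0.036, 0, -0.3, 0, 0, 0, 0])

```text
time: 25.73
position: [0.4185, -0.3044, 0.1455]
tool_rot: [0.032, 0.999, 0.007, -0.007]
ft_force: [-0.5, 1.0, -0.8]
grip_width: 0.0565
grip_force: 0.0
```

servo_tool(rows=[-0.3, 0, 0, 0, 0, -0.3, 0, 0, 0, 0])

```text
time: 25.9
position: [0.4275, -0.3138, 0.153]
tool_rot: [0.032, 0.999, -0.002, 0.002]
ft_force: [0.4, -0.8, 1.0]
grip_width: 0.0566
grip_force: 0.0
```

```bash
cat >> h.py <<'E'
def under(X,z=.036):  # caps near world point X, offset from TCP in tool axes
    w=W(); u=w.proj([X[0],X[1],z])[0].round().astype(int); print('TCP',w.P.round(4),w.R.as_euler('xyz',degrees=True).round(2),'px',u)
    hsv=cv2.cvtColor(w.p['pixels'],cv2.COLOR_RGB2HSV); m=((hsv[...,2]>170)&(hsv[...,1]<85)).astype(np.uint8)
    n,l,st,ce=cv2.connectedComponentsWithStats(m)
    for k in range(1,n):
        if st[k][4]>150 and np.linalg.norm(ce[k]-u)<60:
            c,r=cv2.minEnclosingCircle(np.argwhere(l==k)[:,::-1].astype(np.float32)); x=w.ray([c],z)[0]
            print(st[k],np.round(c,1),round(r,1),'world',x.round(4),'tool',w.R.inv().apply(x-w.P).round(4))
    return w
E
python3 - <<'E'
from h import *
w=under([.426,-.3112]); save(w.p,'w17')
E
```

```text
TCP [ 0.4275 -0.3138  0.153 ] [-179.82    0.2   176.31] px [279 197]
[262 176  35  39 999] [278.5 194.9] 19.4 world [ 0.4242 -0.3112  0.036 ] tool [0.0039 0.0028 0.117 ]
```

servo_tool(rows=[-0.3, 0.0018, 0.0027, 0.035, 0, -0.3, 0, 0, 0.035, 0, -0.3, 0, 0, 0.03, 0, -0.3, 0, 0, 0.02, 0, -0.3, 0, 0, 0.008, 0])

```text
time: 26.37
position: [0.4253, -0.3105, 0.0225]
tool_rot: [0.032, 0.999, -0.001, 0.001]
ft_force: [-0.2, 0.2, 0.1]
grip_width: 0.0563
grip_force: 0.0
```

servo_tool(rows=[-0.3, 0, 0, 0, 0, -0.3, 0, 0, 0, 0])

```text
time: 26.53
position: [0.4255, -0.3109, 0.0247]
tool_rot: [0.032, 0.999, -0.001, 0.001]
ft_force: [0.8, -0.9, 0.7]
grip_width: 0.0566
grip_force: 0.0
```

servo_tool(rows=[1, 0, 0, 0, 0, 1, 0, 0, 0, 0, 1, 0, 0, 0, 0, 1, 0, 0, 0, 0, 1, 0, 0, 0, 0], newtons=30)

```text
time: 26.95
position: [0.4241, -0.3096, 0.0241]
tool_rot: [0.032, 0.999, -0.0, 0.0]
ft_force: [-0.6, -0.3, 0.1]
grip_width: 0.031
grip_force: 0.2
```

servo_tool(rows=[1, 0, 0, 0, 0, 1, 0, 0, 0, 0, 1, 0, 0, 0, 0])

```text
time: 27.2
position: [0.4241, -0.3095, 0.0239]
tool_rot: [0.032, 0.999, -0.0, 0.0]
ft_force: [-0.3, 0.3, 5.1]
grip_width: 0.0271
grip_force: 30.0
```

servo_tool(rows=[1, 0, 0, -0.02, 0, 1, 0, 0, -0.04, 0, 1, 0, 0, -0.04, 0, 1, 0, 0, -0.04, 0, 1, 0, 0, 0, 0])

```text
time: 27.62
position: [0.4272, -0.3127, 0.1701]
tool_rot: [0.032, 0.999, -0.005, 0.005]
ft_force: [0.6, -0.6, -0.4]
grip_width: 0.027
grip_force: 30.0
```

servo_tool(rows=[1, 0, 0, 0, 0, 1, 0, 0, 0, 0, 1, 0, 0, 0, 0])

```text
time: 27.87
position: [0.4228, -0.3081, 0.1617]
tool_rot: [0.032, 0.999, 0.002, -0.001]
ft_force: [-0.5, 0.3, -0.4]
grip_width: 0.0269
grip_force: 30.0
```

Run:
```python
from h import *
P,Rr=pose(); w=under(P[:2],P[2]+.012); save(w.p,'w18')
for k,x in enumerate([[.4452,-.1111],[.4871,-.1138],[.529,-.1165],[.5709,-.1192]]): print(k,(Rr.inv().apply(np.r_[x,0]-np.r_[P[:2],0])).round(4))
```

```text
TCP [ 0.4228 -0.3081  0.1617] [ 1.7983e+02 -1.7000e-01  1.7628e+02] px [275 262]
[250 222  53  24 301] [276.  244.5] 26.0 world [ 0.414  -0.3071  0.1737] tool [ 0.0089  0.0005 -0.012 ]
[ 249  234   55   25 1033] [276.  256.5] 27.0 world [ 0.42   -0.3075  0.1737] tool [ 0.0029  0.0005 -0.012 ]
[238 276  93   5 351] [284. 278.] 46.0 world [ 0.4313 -0.3043  0.1737] tool [-0.0083  0.0044 -0.012 ]
0 [-0.0096  0.1981  0.0006]
1 [-0.0516  0.1981  0.0004]
2 [-0.0936  0.1981  0.0003]
3 [-0.1356  0.1981  0.0002]
```

servo_tool(rows=[1, -0.0017, 0.0395, 0, 0, 1, -0.0017, 0.0395, 0, 0, 1, -0.0017, 0.0395, 0, 0, 1, -0.0017, 0.0395, 0, 0, 1, -0.0017, 0.0395, 0, 0])

```text
time: 28.33
position: [0.444, -0.1108, 0.1618]
tool_rot: [0.033, 0.999, 0.001, -0.002]
ft_force: [0.9, -0.1, -1.1]
grip_width: 0.0271
grip_force: 30.0
```

servo_tool(rows=[1, 0, 0, 0.02, 0, 1, 0, 0, 0.02, 0, 1, 0, 0, 0, 0, 1, 0, 0, 0, 0])

```text
time: 28.67
position: [0.4438, -0.1119, 0.1218]
tool_rot: [0.032, 0.999, 0.001, -0.002]
ft_force: [-0.4, 0.0, -0.6]
grip_width: 0.0268
grip_force: 30.0
```

Run:
```python
from h import *
P,Rr=pose(); w=W(); save(w.p,'w19');print(P)
cv2.imwrite('pics/w19c.png',cv2.resize(w.p['pixels'][120:330,170:380,::-1],None,fx=2.8,fy=2.8,interpolation=2))
print(w.proj([[.4452,-.1111,.08]]))
p=robot.camera('side')
for d in robot.place_of(p,'vial1_center'): print('side',np.round(d['at'],4),round(d['score'],2))
```

```text
[ 0.44381055 -0.11194108  0.12181251]
[[276.3859699  229.44633685]]
side [ 0.4878 -0.1163  0.0835] 0.69
```

View pics/w19c.png

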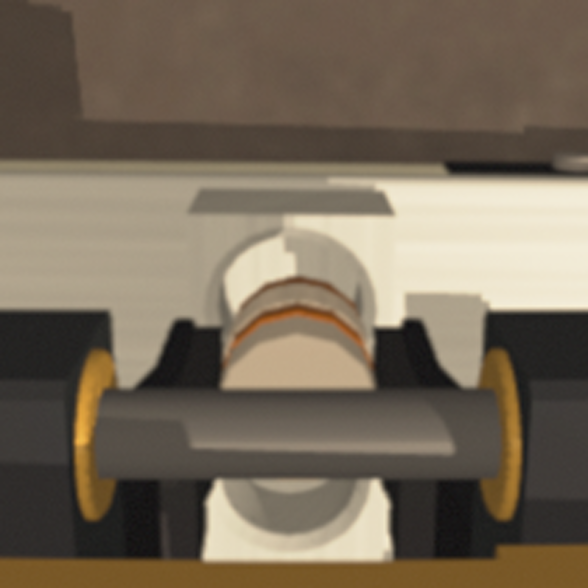

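The vial's columns centre at crop 298 and the bore rim's at 290, so I shift -1.4 mm in y. Along x they match to within 1 mm. Lowering.

servo_tool(rows=[1, 0, -0.0014, 0.01, 0, 1, 0, 0, 0.008, 0, 1, 0, 0, 0, 0])

```text
time: 29.07
position: [0.4445, -0.1145, 0.1048]
tool_rot: [0.033, 0.999, 0.0, -0.001]
ft_force: [-0.8, -0.1, -0.7]
grip_width: 0.0267
grip_force: 30.0
```

servo_tool(rows=[1, 0, 0, 0.006, 0, 1, 0, 0, 0.006, 0, 1, 0, 0, 0.004, 0, 1, 0, 0, 0.003, 0, 1, 0, 0, 0, 0])

```text
time: 29.48
position: [0.4447, -0.114, 0.0858]
tool_rot: [0.032, 0.999, 0.0, -0.001]
ft_force: [-0.0, 0.7, -0.3]
grip_width: 0.0266
grip_force: 30.0
```

servo_tool(rows=[1, 0, 0, 0.0035, 0, 1, 0, 0, 0, 0, 1, 0, 0, 0, 0])

```text
time: 29.73
position: [0.445, -0.1142, 0.0828]
tool_rot: [0.032, 0.999, 0.0, -0.0]
ft_force: [0.1, 0.8, -0.2]
grip_width: 0.0268
grip_force: 30.0
```

servo_tool(rows=[0.1, 0, 0, 0, 0, 0.1, 0, 0, 0, 0, 0.1, 0, 0, 0, 0, 0.1, 0, 0, -0.01, 0, 0.1, 0, 0, -0.03, 0])

```text
time: 30.15
position: [0.4428, -0.1131, 0.1208]
tool_rot: [0.033, 0.999, 0.002, -0.004]
ft_force: [-0.5, -0.1, -0.5]
grip_width: 0.039
grip_force: 0.0
```

servo_tool(rows=[0, 0, 0, -0.04, 0, 0, 0, 0, -0.035, 0, 0, 0, 0, 0, 0, 0, 0, 0, 0, 0])

```text
time: 30.48
position: [0.4464, -0.1149, 0.2001]
tool_rot: [0.032, 0.999, -0.001, 0.003]
ft_force: [0.4, -0.1, -1.2]
grip_width: 0.0432
grip_force: 0.0
```

Run:
```python
from h import *
w=under([.4468,-.113],.092); save(w.p,'w20')
P,Rr=pose()
for n,x in dict(A=[.4965,-.312],C=[.4747,-.394]).items(): print(n,(Rr.inv().apply(np.r_[x,0]-np.r_[P[:2],0])).round(4))
print(robot.get_obs()['grip_width'])
for d in robot.place_of(w.p,'vial1_center'): print(np.round(d['at'],4),round(d['score'],2))
```

```text
TCP [ 0.4464 -0.1149  0.2001] [-179.85    0.32  176.3 ] px [278 202]
[  167   162   336    97 21323] [334.3 182.1] 168.3 world [ 0.4335 -0.0667  0.092 ] tool [0.0166 0.0475 0.1078]
A [-0.0641 -0.1941  0.0002]
C [-0.0476 -0.2773  0.0003]
0.04341074392393776
[ 0.5132 -0.0519  0.0774] 0.21
```

servo_tool(rows=[-0.3, -0.0107, -0.0324, 0, 0, -0.3, -0.0107, -0.0324, 0, 0, -0.3, -0.0107, -0.0324, 0, 0, -0.3, -0.0107, -0.0324, 0, 0, -0.3, -0.0107, -0.0324, 0, 0])

```text
time: 31.0
position: [0.487, -0.28, 0.1955]
tool_rot: [0.032, 0.999, 0.002, -0.002]
ft_force: [1.0, 0.3, -0.6]
grip_width: 0.0559
grip_force: 0.0
```

servo_tool(rows=[-0.3, -0.0107, -0.0324, 0, 0, -0.3, 0, 0, 0.025, 0, -0.3, 0, 0, 0.02, 0, -0.3, 0, 0, 0, 0, -0.3, 0, 0, 0, 0])

```text
time: 31.42
position: [0.4948, -0.3109, 0.15]
tool_rot: [0.033, 0.999, 0.002, -0.003]
ft_force: [-0.4, -0.7, 0.1]
grip_width: 0.0568
grip_force: 0.0
```

```bash
cat >> h.py <<'E'
def hough(w,X,z,D=.028):
    u=w.proj([X[0],X[1],z])[0]; r=D/2*np.linalg.norm(w.proj([X[0],X[1]+.01,z])[0]-u)/.01
    g=cv2.cvtColor(w.p['pixels'],cv2.COLOR_RGB2GRAY); x0,y0=(u-60).astype(int).clip(0); c=g[y0:y0+120,x0:x0+120]
    c4=cv2.resize(c,None,fx=4,fy=4,interpolation=cv2.INTER_CUBIC)
    h=cv2.HoughCircles(c4,cv2.HOUGH_GRADIENT,1,20,param1=100,param2=15,minRadius=int(r*4*.88),maxRadius=int(r*4*1.12))
    print('expected px',u.round(1),'r',r.round(1))
    if h is not None:
        for a,b,rr in h[0][:4]:
            q=np.array([a/4+x0,b/4+y0]); print('circle',q.round(1),round(rr/4,1),'world',w.ray([q],z)[0].round(4))
E
python3 - <<'E'
from h import *
w=under([.4965,-.312]); save(w.p,'w21'); hough(w,[.4965,-.312],.036)
E
```

```text
TCP [ 0.4948 -0.3109  0.15  ] [179.74  -0.32 176.27] px [273 203]
[256 183  35  38 963] [273.5 201.5] 19.0 world [ 0.4951 -0.3118  0.036 ] tool [-0.001  -0.0014  0.114 ]
expected px [273.4 203.1] r 16.8
circle [273.4 204.1] 16.6 world [ 0.4973 -0.3121  0.036 ]
circle [273.6 199.1] 16.9 world [ 0.4931 -0.3116  0.036 ]
```

servo_tool(rows=[-0.3, -0.003, -0.001, 0.035, 0, -0.3, 0, 0, 0.035, 0, -0.3, 0, 0, 0.03, 0, -0.3, 0, 0, 0.018, 0, -0.3, 0, 0, 0.007, 0])

```text
time: 31.88
position: [0.4987, -0.3122, 0.026]
tool_rot: [0.032, 0.999, 0.001, -0.001]
ft_force: [0.2, 0.1, -0.4]
grip_width: 0.0569
grip_force: 0.0
```

servo_tool(rows=[-0.3, 0, 0, 0, 0, 1, 0, 0, 0, 0, 1, 0, 0, 0, 0, 1, 0, 0, 0, 0, 1, 0, 0, 0, 0], newtons=30)

```text
time: 32.3
position: [0.5002, -0.3142, 0.0295]
tool_rot: [0.032, 0.999, -0.001, 0.001]
ft_force: [0.2, -0.8, -0.3]
grip_width: 0.0374
grip_force: 0.0
```

servo_tool(rows=[1, 0, 0, 0, 0, 1, 0, 0, 0, 0, 1, 0, 0, 0, 0, 1, 0, 0, 0, 0])

```text
time: 32.63
position: [0.4999, -0.3138, 0.0287]
tool_rot: [0.032, 0.999, -0.0, 0.001]
ft_force: [-0.7, 0.9, 5.5]
grip_width: 0.0263
grip_force: 30.0
```

servo_tool(rows=[1, 0, 0, -0.02, 0, 1, 0, 0, -0.04, 0, 1, 0, 0, -0.04, 0, 1, 0, 0, -0.04, 0, 1, 0, 0, 0, 0])

```text
time: 33.05
position: [0.5034, -0.317, 0.1757]
tool_rot: [0.032, 0.999, -0.005, 0.006]
ft_force: [1.1, -0.3, 0.4]
grip_width: 0.0266
grip_force: 30.0
```

servo_tool(rows=[1, 0, 0, 0, 0, 1, 0, 0, 0, 0])

```text
time: 33.22
position: [0.4988, -0.313, 0.1675]
tool_rot: [0.032, 0.999, 0.0, -0.0]
ft_force: [-0.9, 0.1, -0.8]
grip_width: 0.0269
grip_force: 30.0
```

servo_tool(rows=[1, 0, 0, -0.03, 0, 1, 0.0035, 0.0329, 0, 0, 1, 0.0035, 0.0329, 0, 0, 1, 0.0035, 0.0329, 0, 0, 1, 0.0035, 0.0329, 0, 0])

```text
time: 33.63
position: [0.4922, -0.1793, 0.1956]
tool_rot: [0.033, 0.999, 0.001, -0.002]
ft_force: [-0.5, 0.8, -0.2]
grip_width: 0.0267
grip_force: 30.0
```

servo_tool(rows=[1, 0.0035, 0.0329, 0, 0, 1, 0.0035, 0.0329, 0, 0, 1, 0, 0, 0, 0, 1, 0, 0, 0.035, 0, 1, 0, 0, 0.035, 0])

```text
time: 34.05
position: [0.4921, -0.1149, 0.1273]
tool_rot: [0.031, 1.0, -0.001, 0.001]
ft_force: [-0.1, -0.2, -1.2]
grip_width: 0.0266
grip_force: 30.0
```

servo_tool(rows=[1, 0, 0, 0, 0, 1, 0, 0, 0, 0, 1, 0, 0, 0, 0])

```text
time: 34.3
position: [0.4913, -0.1155, 0.1279]
tool_rot: [0.033, 0.999, 0.0, -0.0]
ft_force: [-0.2, -0.3, -0.0]
grip_width: 0.0267
grip_force: 30.0
```

Run:
```python
from h import *
w=W(); save(w.p,'w22');print(w.P.round(4),robot.get_obs()['grip_width'])
hough(w,[.4887,-.1157],.08,.038)
hough(w,[.4468,-.113],.092)
px=w.p['pixels'].astype(int)
for r in range(196,240,3): print(r,px[r,276].tolist(),end=' ')
print()
print([ (c,px[224,c].tolist()) for c in range(232,320,4)])
v=w.ray([[276,r] for r in (215,220,225,230)],w.P[2]-.0287); print(v.round(4))
```

```text
[ 0.4913 -0.1155  0.1279] 0.02610742267105222
expected px [274.5 220.5] r 29.6
circle [275.9 250.1] 27.7 world [ 0.5091 -0.1161  0.08  ]
circle [276.1 220.9] 28.7 world [ 0.489  -0.1147  0.08  ]
expected px [274.4 156.9] r 24.2
circle [272.6 156.4] 24.9 world [ 0.4464 -0.114   0.092 ]
196 [171, 159, 138] 199 [172, 159, 138] 202 [171, 159, 137] 205 [171, 159, 137] 208 [127, 103, 83] 211 [143, 124, 101] 214 [151, 133, 109] 217 [119, 85, 58] 220 [158, 106, 67] 223 [136, 120, 98] 226 [165, 145, 119] 229 [194, 171, 139] 232 [193, 170, 139] 235 [193, 169, 138] 238 [193, 169, 139] 
[(232, [168, 157, 135]), (236, [170, 158, 136]), (240, [169, 158, 137]), (244, [161, 150, 130]), (248, [151, 141, 121]), (252, [125, 116, 101]), (256, [161, 137, 111]), (260, [155, 96, 52]), (264, [140, 114, 89]), (268, [134, 119, 98]), (272, [137, 121, 99]), (276, [136, 120, 98]), (280, [134, 118, 97]), (284, [134, 120, 98]), (288, [140, 116, 91]), (292, [144, 84, 34]), (296, [152, 125, 99]), (300, [147, 132, 111]), (304, [225, 216, 186]), (308, [231, 221, 194]), (312, [236, 227, 201]), (316, [176, 164, 140])]
[[ 0.4797 -0.1142  0.0992]
 [ 0.4827 -0.1144  0.0992]
 [ 0.4857 -0.1146  0.0992]
 [ 0.4888 -0.1148  0.0992]]
```

servo_tool(rows=[1, 0, 0, 0.01, 0, 1, 0, 0, 0.01, 0, 1, 0, 0, 0, 0])

```text
time: 34.6
position: [0.4905, -0.115, 0.107]
tool_rot: [0.033, 0.999, 0.0, -0.001]
ft_force: [0.4, 0.1, -0.4]
grip_width: 0.0264
grip_force: 30.0
```

servo_tool(rows=[1, 0, 0, 0.007, 0, 1, 0, 0, 0.006, 0, 1, 0, 0, 0.005, 0, 1, 0, 0, 0.003, 0, 1, 0, 0, 0, 0])

```text
time: 35.02
position: [0.4908, -0.115, 0.0861]
tool_rot: [0.032, 0.999, 0.0, -0.001]
ft_force: [0.8, 0.0, -0.5]
grip_width: 0.0265
grip_force: 30.0
```

servo_tool(rows=[1, 0, 0, 0, 0, 1, 0, 0, 0, 0])

```text
time: 35.18
position: [0.4914, -0.1152, 0.087]
tool_rot: [0.032, 0.999, -0.0, 0.0]
ft_force: [0.5, 0.1, -0.0]
grip_width: 0.0265
grip_force: 30.0
```

servo_tool(rows=[0.1, 0, 0, 0, 0, 0.1, 0, 0, 0, 0, 0.1, 0, 0, 0, 0, 0.1, 0, 0, -0.01, 0, 0.1, 0, 0, -0.03, 0])

```text
time: 35.6
position: [0.4887, -0.1141, 0.1249]
tool_rot: [0.033, 0.999, 0.002, -0.004]
ft_force: [0.5, -0.3, -0.6]
grip_width: 0.0387
grip_force: 0.0
```

servo_tool(rows=[0, 0, 0, -0.04, 0, 0, 0, 0, -0.035, 0, 0, 0, -0.035, 0, 0, -0.3, 0, -0.035, 0, 0, -0.3, 0, -0.035, 0, 0])

```text
time: 36.02
position: [0.4849, -0.2208, 0.2042]
tool_rot: [0.031, 1.0, -0.001, 0.002]
ft_force: [0.4, -0.4, -0.4]
grip_width: 0.0503
grip_force: 0.0
```

servo_tool(rows=[-0.3, 0, -0.035, 0, 0, -0.3, 0, -0.035, 0, 0, -0.3, 0, -0.035, 0, 0, -0.3, 0, -0.035, 0, 0, -0.3, -0.001, -0.034, 0, 0])

```text
time: 36.43
position: [0.4736, -0.3954, 0.2029]
tool_rot: [0.033, 0.999, -0.0, 0.0]
ft_force: [-0.1, -0.2, -0.2]
grip_width: 0.0569
grip_force: 0.0
```

servo_tool(rows=[-0.3, 0, 0, 0.02, -6.8, -0.3, 0, 0, 0.02, -6.8, -0.3, 0, 0, 0.01, -6.8, -0.3, 0, 0, 0, -6.8, -0.3, 0, 0, 0, -6.8])

```text
time: 36.85
position: [0.4861, -0.3819, 0.1503]
tool_rot: [-0.239, 0.971, -0.011, -0.019]
ft_force: [-0.0, -0.6, -0.2]
grip_width: 0.0565
grip_force: 0.0
```

servo_tool(rows=[-0.3, 0, 0, 0, -6.7, -0.3, 0, 0, 0, 0, -0.3, 0, 0, 0, 0])

```text
time: 37.1
position: [0.5027, -0.3603, 0.1478]
tool_rot: [-0.282, 0.958, -0.022, -0.034]
ft_force: [-0.1, 0.5, 0.3]
grip_width: 0.0567
grip_force: 0.0
```

Run:
```python
from h import *
w=under([.4747,-.394]); save(w.p,'w23'); hough(w,[.4747,-.394],.036); print(robot.get_obs()['q'].round(2))
for d in robot.outline_of(w.p,'stir_bar')[:1]:
    ys,xs=np.nonzero(d['region']);X=w.R.inv().apply(w.ray(np.c_[xs,ys],.01)-w.P);print('bar tool',X.min(0).round(4),X.max(0).round(4),d['score'])
```

```text
TCP [ 0.5027 -0.3603  0.1478] [-178.71   -4.49 -147.24] px [263 160]
[ 232  142   49   68 1538] [254. 177.] 37.2 world [ 0.4901 -0.3928  0.036 ] tool [ 0.0194 -0.0179  0.1141]
expected px [262.8 160.3] r 17.3
circle [262.1 159.9] 17.6 world [ 0.4747 -0.3947  0.036 ]
[-0.76  0.61  1.51 -0.1   1.02 -2.85]
bar tool [-0.0372  0.1656  0.1304] [-0.0211  0.2189  0.1327] 0.55
```

Joint 6 is at its limit, so I'm backing the yaw off to about 23°, which still clears the stir bar.

servo_tool(rows=[-0.3, 0, 0, 0, 7, -0.3, 0, 0, 0, 7, -0.3, 0, 0, 0, 0, -0.3, 0, 0, 0, 0])

```text
time: 37.53
position: [0.5014, -0.3628, 0.1477]
tool_rot: [-0.163, 0.986, -0.026, -0.031]
ft_force: [0.4, 0.3, 0.2]
grip_width: 0.0563
grip_force: 0.0
```

Run:
```python
from h import *
w=under([.4747,-.3945]); save(w.p,'w24'); hough(w,[.4747,-.3945],.036); print(robot.get_obs()['q'].round(2))
print('tool',w.R.inv().apply(np.r_[.4747,-.3945,.036]-w.P).round(4), w.R.as_matrix().round(2).tolist())
print('bar', w.R.inv().apply(np.array([[.4903,-.379,.01],[.525,-.387,.01]])-w.P).round(4))
```

```text
TCP [ 0.5014 -0.3628  0.1477] [-177.63   -4.03 -161.33] px [255 167]
[ 237  149   37   72 1458] [253. 185.] 36.4 world [ 0.4892 -0.3915  0.036 ] tool [ 0.0128 -0.0186  0.1137]
expected px [255.  167.1] r 17.2
circle [255.1 167.1] 17.4 world [ 0.4747 -0.3944  0.036 ]
[-0.77  0.61  1.51 -0.1   1.01 -2.61]
tool [ 0.0275 -0.0168  0.1147] [[-0.95, -0.32, -0.05], [-0.32, 0.95, -0.06], [0.07, -0.04, -1.0]]
bar [[ 0.006  -0.0061  0.1388]
 [-0.0243 -0.0249  0.1375]]
```

The push past the joint limit left a tilt of about 4.5° in the commanded pose (q4 = -0.1). Pushing gently against the opposite j6 limit, high up, should cancel it. I raise and spin back.

servo_tool(rows=[-0.3, 0, 0, -0.03, 7.1, -0.3, 0, 0, -0.03, 7.1, -0.3, 0, 0, -0.03, 7.1, -0.3, 0, 0, -0.03, 7.1, -0.3, 0, 0, 0, 7.1])

```text
time: 38.0
position: [0.5112, -0.3571, 0.2743]
tool_rot: [0.148, 0.988, -0.038, -0.016]
ft_force: [1.0, -0.4, 0.0]
grip_width: 0.0565
grip_force: 0.0
```

servo_tool(rows=[-0.3, 0, 0, 0, 7.1, -0.3, 0, 0, 0, 7.1, -0.3, 0, 0, 0, 7.1, -0.3, 0, 0, 0, 7.1, -0.3, 0, 0, 0, 7.1])

```text
time: 38.42
position: [0.508, -0.3547, 0.267]
tool_rot: [0.443, 0.896, -0.039, -0.01]
ft_force: [-0.5, -0.8, 0.4]
grip_width: 0.0564
grip_force: 0.0
```

servo_tool(rows=[-0.3, 0, 0, 0, 7.1, -0.3, 0, 0, 0, 7.1, -0.3, 0, 0, 0, 7.1, -0.3, 0, 0, 0, 7.1, -0.3, 0, 0, 0, 7.1])

```text
time: 38.83
position: [0.508, -0.3547, 0.2669]
tool_rot: [0.695, 0.718, -0.041, 0.002]
ft_force: [-0.5, -0.8, -0.5]
grip_width: 0.0565
grip_force: 0.0
```

servo_tool(rows=[-0.3, 0, 0, 0, 7.1, -0.3, 0, 0, 0, 7.1, -0.3, 0, 0, 0, 7.1, -0.3, 0, 0, 0, 7.1, -0.3, 0, 0, 0, 7.1])

```text
time: 39.25
position: [0.508, -0.3547, 0.2669]
tool_rot: [0.88, 0.472, -0.038, 0.014]
ft_force: [-0.2, -0.5, -0.3]
grip_width: 0.0567
grip_force: 0.0
```

Run:
```python
from h import *
o=robot.get_obs(); print(o['q'].round(3),o['position'],R.from_quat(o['tool_rot']).as_matrix()[:,2].round(4))
```

```text
[-0.749  0.481  1.388 -0.085  1.271 -0.138] [ 0.50800475 -0.35472054  0.26693251] [-0.0538 -0.0612 -0.9967]
```

servo_tool(rows=[-0.3, 0, 0, 0, 7.1, -0.3, 0, 0, 0, 7.1, -0.3, 0, 0, 0, 7.1, -0.3, 0, 0, 0, 7.1, -0.3, 0, 0, 0, 7.1])

```text
time: 39.67
position: [0.508, -0.3547, 0.267]
tool_rot: [0.983, 0.181, -0.032, 0.025]
ft_force: [-0.3, -0.4, -0.2]
grip_width: 0.0563
grip_force: 0.0
```

servo_tool(rows=[-0.3, 0, 0, 0, 7.1, -0.3, 0, 0, 0, 7.1, -0.3, 0, 0, 0, 7.1, -0.3, 0, 0, 0, 7.1, -0.3, 0, 0, 0, 7.1])

```text
time: 40.08
position: [0.508, -0.3547, 0.267]
tool_rot: [0.991, -0.127, -0.023, 0.034]
ft_force: [-0.1, -0.8, 0.9]
grip_width: 0.0564
grip_force: 0.0
```

servo_tool(rows=[-0.3, 0, 0, 0, 7.1, -0.3, 0, 0, 0, 7.1, -0.3, 0, 0, 0, 7.1, -0.3, 0, 0, 0, 7.1, -0.3, 0, 0, 0, 7.1])

```text
time: 40.5
position: [0.508, -0.3547, 0.267]
tool_rot: [0.905, -0.423, -0.011, 0.039]
ft_force: [1.5, 0.2, -0.1]
grip_width: 0.0566
grip_force: 0.0
```

servo_tool(rows=[-0.3, 0, 0, 0, 7.1, -0.3, 0, 0, 0, 7.1, -0.3, 0, 0, 0, 7.1, -0.3, 0, 0, 0, 7.1, -0.3, 0, 0, 0, 7.1])

```text
time: 40.92
position: [0.508, -0.3547, 0.2669]
tool_rot: [0.733, -0.679, 0.001, 0.041]
ft_force: [-0.5, -0.5, 0.1]
grip_width: 0.0567
grip_force: 0.0
```

servo_tool(rows=[-0.3, 0, 0, 0, 7.1, -0.3, 0, 0, 0, 7.1, -0.3, 0, 0, 0, 7.1, -0.3, 0, 0, 0, 3, -0.3, 0, 0, 0, 0])

```text
time: 41.33
position: [0.508, -0.3547, 0.267]
tool_rot: [-0.576, 0.816, -0.01, -0.04]
ft_force: [0.5, 0.8, -1.3]
grip_width: 0.0567
grip_force: 0.0
```

Run:
```python
from h import *
o=robot.get_obs(); print(o['q'].round(3),o['position'],R.from_quat(o['tool_rot']).as_matrix()[:,2].round(4))
```

```text
[-0.749  0.481  1.388 -0.085  1.271  2.76 ] [ 0.50804036 -0.35469089  0.26695721] [-0.0537 -0.0612 -0.9967]
```

servo_tool(rows=[-0.3, 0, 0, 0, 6, -0.3, 0, 0, 0, 6, -0.3, 0, 0, 0, 0, -0.3, 0, 0, 0, 0])

```text
time: 41.67
position: [0.4895, -0.3742, 0.2689]
tool_rot: [-0.507, 0.861, -0.009, -0.021]
ft_force: [0.2, 0.3, 0.4]
grip_width: 0.0568
grip_force: 0.0
```

Run:
```python
from h import *
o=robot.get_obs(); print(o['q'].round(3),o['position'],R.from_quat(o['tool_rot']).as_matrix()[:,2].round(4))
```

```text
[-0.811  0.469  1.401 -0.048  1.264  2.852] [ 0.48951745 -0.37419064  0.26893845] [-0.0283 -0.0366 -0.9989]
```

servo_tool(rows=[-0.3, 0, 0, 0, 2, -0.3, 0, 0, 0, 2, -0.3, 0, 0, 0, 2, -0.3, 0, 0, 0, 2, -0.3, 0, 0, 0, 1])

```text
time: 42.08
position: [0.4632, -0.3972, 0.2696]
tool_rot: [-0.464, 0.886, -0.004, 0.002]
ft_force: [1.5, -0.0, 0.4]
grip_width: 0.0568
grip_force: 0.0
```

Run:
```python
from h import *
o=robot.get_obs(); print(o['q'].round(4),o['position'],R.from_quat(o['tool_rot']).as_matrix()[:,2].round(4))
```

```text
[-0.8932  0.455   1.4234  0.0032  1.2544  2.8537] [ 0.46324652 -0.39718206  0.26961227] [ 0.0079 -0.005  -1.    ]
```

Tilt cancelled, about 0.5° left. Now rotating to the equivalent half-turn yaw, well inside j6's range.

servo_tool(rows=[-0.3, 0, 0, 0, -7.1, -0.3, 0, 0, 0, -7.1, -0.3, 0, 0, 0, -7.1, -0.3, 0, 0, 0, -7.1, -0.3, 0, 0, 0, -7.1])

```text
time: 42.5
position: [0.464, -0.3964, 0.2696]
tool_rot: [0.715, -0.7, 0.005, -0.001]
ft_force: [0.1, -0.7, 0.4]
grip_width: 0.0564
grip_force: 0.0
```

servo_tool(rows=[-0.3, 0, 0, 0, -7.1, -0.3, 0, 0, 0, -7.1, -0.3, 0, 0, 0, -7.1, -0.3, 0, 0, 0, -7.1, -0.3, 0, 0, 0, -7.1])

```text
time: 42.92
position: [0.4641, -0.3964, 0.2696]
tool_rot: [0.894, -0.448, 0.005, 0.0]
ft_force: [1.0, -0.6, -0.6]
grip_width: 0.0565
grip_force: 0.0
```

servo_tool(rows=[-0.3, 0, 0, 0, -7.1, -0.3, 0, 0, 0, -7.1, -0.3, 0, 0, 0, -7.1, -0.3, 0, 0, 0, -7.1, -0.3, 0, 0, 0, -7.1])

```text
time: 43.33
position: [0.4641, -0.3963, 0.2696]
tool_rot: [0.988, -0.155, 0.004, 0.002]
ft_force: [-1.0, 0.2, -0.6]
grip_width: 0.0565
grip_force: 0.0
```

servo_tool(rows=[-0.3, 0, 0, 0, -7.1, -0.3, 0, 0, 0, -7.1, -0.3, 0, 0, 0, -7.1, -0.3, 0, 0, 0, -7.1, -0.3, 0, 0, 0, -7.1])

```text
time: 43.75
position: [0.4641, -0.3964, 0.2696]
tool_rot: [0.988, 0.154, 0.004, 0.003]
ft_force: [-0.5, 0.4, 0.4]
grip_width: 0.0564
grip_force: 0.0
```

servo_tool(rows=[-0.3, 0, 0, 0, -7.1, -0.3, 0, 0, 0, -6, -0.3, 0, 0, 0, 0])

```text
time: 44.0
position: [0.464, -0.3963, 0.2695]
tool_rot: [0.965, 0.264, 0.003, 0.003]
ft_force: [0.2, -0.4, 0.1]
grip_width: 0.0565
grip_force: 0.0
```

Run:
```python
from h import *
w=under([.4747,-.3945]); save(w.p,'w25'); hough(w,[.4747,-.3945],.036); print(robot.get_obs()['q'].round(2))
print('tool',w.R.inv().apply(np.r_[.4747,-.3945,.036]-w.P).round(4), w.R.as_matrix().round(3).tolist())
print('bar', w.R.inv().apply(np.array([[.4903,-.379,.01],[.525,-.387,.01]])-w.P).round(4))
```

```text
TCP [ 0.464  -0.3963  0.2695] [179.54  -0.24  30.57] px [278 170]
[273 129  27  24 241] [286.5 141. ] 16.7 world [ 0.5088 -0.3861  0.036 ] tool [0.0427 0.012  0.2338]
[266 156  25  27 496] [277.9 168.7] 13.3 world [ 0.4763 -0.3939  0.036 ] tool [0.0108 0.0022 0.2336]
expected px [277.6 170.1] r 12.0
circle [278.4 170.4] 12.0 world [ 0.4749 -0.3954  0.036 ]
[-0.89  0.46  1.42  0.    1.25  0.15]
tool [0.0091 0.002  0.2336] [[0.861, 0.509, 0.008], [0.509, -0.861, -0.005], [0.004, 0.008, -1.0]]
bar [[ 0.0303 -0.0037  0.2596]
 [ 0.0561  0.0209  0.26  ]]
```

servo_tool(rows=[-0.3, 0.0095, 0.0025, 0.03, 0, -0.3, 0, 0, 0.03, 0, -0.3, 0, 0, 0.03, 0, -0.3, 0, 0, 0.03, 0, -0.3, 0, 0, 0, 0])

```text
time: 44.47
position: [0.4716, -0.3909, 0.1437]
tool_rot: [0.965, 0.262, 0.0, -0.002]
ft_force: [-1.0, 1.5, -1.3]
grip_width: 0.057
grip_force: 0.0
```

servo_tool(rows=[-0.3, 0, 0, 0, 0, -0.3, 0, 0, 0, 0, -0.3, 0, 0, 0, 0])

```text
time: 44.72
position: [0.4758, -0.3956, 0.1521]
tool_rot: [0.965, 0.263, 0.004, 0.006]
ft_force: [-0.1, -0.2, -0.2]
grip_width: 0.0567
grip_force: 0.0
```

Run:
```python
from h import *
w=under([.475,-.395]); save(w.p,'w26'); hough(w,[.475,-.395],.036)
print('tool',w.R.inv().apply(np.r_[.475,-.395,.036]-w.P).round(4))
```

```text
TCP [ 0.4758 -0.3956  0.1521] [179.26  -0.27  30.45] px [273 203]
[266 143  37  35 477] [284. 160.] 22.8 world [ 0.5105 -0.3847  0.036 ] tool [0.0348 0.0066 0.1163]
[256 181  34  39 964] [272.2 199.9] 19.2 world [ 0.4768 -0.3933  0.036 ] tool [ 0.0015 -0.0031  0.116 ]
expected px [272.9 202.7] r 16.6
circle [273.4 202.4] 17.0 world [ 0.4755 -0.3952  0.036 ]
circle [273.1 196.1] 15.8 world [ 0.48   -0.3923  0.036 ]
tool [-0.001  -0.0025  0.116 ]
```

servo_tool(rows=[-0.3, -0.0005, -0.002, 0.035, 0, -0.3, 0, 0, 0.035, 0, -0.3, 0, 0, 0.03, 0, -0.3, 0, 0, 0.018, 0, -0.3, 0, 0, 0.0075, 0])

```text
time: 45.18
position: [0.4737, -0.3928, 0.0227]
tool_rot: [0.965, 0.263, 0.003, 0.002]
ft_force: [-0.5, -0.4, 0.2]
grip_width: 0.0565
grip_force: 0.0
```

servo_tool(rows=[-0.3, 0, 0, 0, 0, 1, 0, 0, 0, 0, 1, 0, 0, 0, 0, 1, 0, 0, 0, 0, 1, 0, 0, 0, 0], newtons=30)

```text
time: 45.6
position: [0.4749, -0.3942, 0.0258]
tool_rot: [0.965, 0.263, 0.004, 0.005]
ft_force: [-0.4, -0.1, -0.1]
grip_width: 0.0374
grip_force: 0.0
```

servo_tool(rows=[1, 0, 0, 0, 0, 1, 0, 0, 0, 0, 1, 0, 0, 0, 0, 1, 0, 0, 0, 0])

```text
time: 45.93
position: [0.4746, -0.3938, 0.025]
tool_rot: [0.965, 0.263, 0.003, 0.004]
ft_force: [0.5, 0.5, 5.5]
grip_width: 0.0268
grip_force: 30.0
```

servo_tool(rows=[1, 0, 0, -0.02, 0, 1, 0, 0, -0.04, 0, 1, 0, 0, -0.04, 0, 1, 0, 0, -0.04, 0, 1, 0, 0, -0.04, 0])

```text
time: 46.35
position: [0.4723, -0.3918, 0.2052]
tool_rot: [0.965, 0.263, 0.003, 0.003]
ft_force: [-0.1, -0.7, -0.3]
grip_width: 0.0264
grip_force: 30.0
```

servo_tool(rows=[1, 0, 0, 0, 6.8, 1, 0, 0, 0, 6.8, 1, 0, 0, 0, 6.8, 1, 0, 0, 0, 6.8, 1, 0, 0, 0, 6.8])

```text
time: 46.77
position: [0.4725, -0.392, 0.2037]
tool_rot: [0.999, -0.033, 0.003, 0.002]
ft_force: [-0.5, -0.3, -1.0]
grip_width: 0.0265
grip_force: 30.0
```

servo_tool(rows=[1, 0, 0, 0, 0, 1, 0, 0, 0, 0])

```text
time: 46.93
position: [0.4725, -0.3921, 0.2037]
tool_rot: [1.0, -0.029, 0.003, 0.002]
ft_force: [1.0, 0.0, -0.3]
grip_width: 0.0267
grip_force: 30.0
```

Run:
```python
from h import *
P,Rr=pose(); print(P.round(4),Rr.as_matrix().round(3).tolist(),robot.get_obs()['grip_width'])
print(Rr.inv().apply(np.r_[.5306,-.1178,P[2]]-P).round(4))
```

```text
[ 0.4725 -0.3921  0.2037] [[0.998, -0.058, 0.007], [-0.058, -0.998, -0.004], [0.007, 0.004, -1.0]] 0.02670426957615924
[ 0.0421 -0.2772 -0.0008]
```

servo_tool(rows=[1, 0.0053, -0.0347, 0, 0, 1, 0.0053, -0.0347, 0, 0, 1, 0.0053, -0.0347, 0, 0, 1, 0.0053, -0.0347, 0, 0, 1, 0.0053, -0.0347, 0, 0])

```text
time: 47.35
position: [0.5097, -0.2193, 0.2033]
tool_rot: [1.0, -0.029, 0.004, 0.002]
ft_force: [0.4, -0.5, -0.3]
grip_width: 0.0269
grip_force: 30.0
```

servo_tool(rows=[1, 0.0053, -0.0347, 0, 0, 1, 0.0053, -0.0347, 0, 0, 1, 0.0053, -0.0347, 0, 0, 1, 0, 0, 0.038, 0, 1, 0, 0, 0.038, 0])

```text
time: 47.77
position: [0.5353, -0.1168, 0.1287]
tool_rot: [1.0, -0.027, 0.007, 0.004]
ft_force: [0.1, -0.4, -1.2]
grip_width: 0.0267
grip_force: 30.0
```

servo_tool(rows=[1, 0, 0, 0, 0, 1, 0, 0, 0, 0, 1, 0, 0, 0, 0])

```text
time: 48.02
position: [0.5335, -0.119, 0.1282]
tool_rot: [1.0, -0.03, 0.005, 0.003]
ft_force: [0.1, 0.1, 0.4]
grip_width: 0.0268
grip_force: 30.0
```

Run:
```python
from h import *
w=W(); save(w.p,'w27');print(w.P.round(4),robot.get_obs()['grip_width'])
hough(w,[.5306,-.1180],.08,.038)
hough(w,[.5725,-.1207],.08,.038)
px=w.p['pixels'].astype(int)
for r in range(196,240,3): print(r,px[r,276].tolist(),end=' ')
print()
print([ (c,px[222,c].tolist()) for c in range(232,320,4)])
print(w.ray([[276,r] for r in (205,208,211,215)],w.P[2]-.025).round(4), w.R.inv().apply(np.r_[.5306,-.118,.1]-w.P))
```

```text
[ 0.5335 -0.119   0.1282] 0.026684159767703705
expected px [274.8 231.3] r 29.3
circle [275.1 231.9] 26.7 world [ 0.5302 -0.1182  0.08  ]
circle [275.9 244.1] 26.1 world [ 0.5217 -0.1182  0.08  ]
circle [279.6 234.4] 31.5 world [ 0.5283 -0.121   0.08  ]
expected px [275.1 166.7] r 30.6
circle [276.9 165.9] 28.2 world [ 0.5729 -0.1218  0.08  ]
circle [276.9 160.1] 33.0 world [ 0.5765 -0.1221  0.08  ]
196 [219, 206, 177] 199 [229, 218, 191] 202 [234, 224, 198] 205 [191, 177, 153] 208 [174, 162, 140] 211 [171, 159, 137] 214 [172, 160, 139] 217 [160, 144, 122] 220 [125, 101, 78] 223 [140, 123, 101] 226 [166, 144, 117] 229 [115, 68, 29] 232 [152, 113, 82] 235 [137, 121, 99] 238 [167, 147, 121] 
[(232, [173, 160, 138]), (236, [173, 161, 139]), (240, [172, 160, 138]), (244, [232, 222, 195]), (248, [233, 223, 196]), (252, [154, 143, 124]), (256, [171, 159, 138]), (260, [163, 146, 122]), (264, [127, 91, 62]), (268, [143, 120, 96]), (272, [144, 125, 102]), (276, [141, 123, 101]), (280, [147, 128, 105]), (284, [131, 109, 87]), (288, [132, 106, 81]), (292, [230, 219, 187]), (296, [231, 221, 194]), (300, [199, 186, 158]), (304, [149, 140, 121]), (308, [172, 160, 138]), (312, [172, 160, 138]), (316, [176, 163, 140])]
[[ 0.5537 -0.12    0.1032]
 [ 0.552  -0.1199  0.1032]
 [ 0.5502 -0.1198  0.1032]
 [ 0.5479 -0.1197  0.1032]] [-0.00323663 -0.00099351  0.02820359]
```

servo_tool(rows=[1, -0.0015, 0, 0.01, 0, 1, 0, 0, 0.01, 0, 1, 0, 0, 0, 0])

```text
time: 48.32
position: [0.5312, -0.1189, 0.1075]
tool_rot: [1.0, -0.031, 0.004, 0.003]
ft_force: [-0.1, -0.2, -0.6]
grip_width: 0.0272
grip_force: 30.0
```

servo_tool(rows=[1, 0, 0, 0.007, 0, 1, 0, 0, 0.006, 0, 1, 0, 0, 0.005, 0, 1, 0, 0, 0.004, 0, 1, 0, 0, 0, 0])

```text
time: 48.73
position: [0.5309, -0.1182, 0.0842]
tool_rot: [1.0, -0.031, 0.003, 0.002]
ft_force: [-0.8, 0.1, -1.3]
grip_width: 0.0268
grip_force: 30.0
```

servo_tool(rows=[1, 0, 0, 0, 0, 1, 0, 0, 0, 0])

```text
time: 48.9
position: [0.5316, -0.1185, 0.0852]
tool_rot: [1.0, -0.031, 0.004, 0.002]
ft_force: [-0.2, 0.0, -0.1]
grip_width: 0.0267
grip_force: 30.0
```

servo_tool(rows=[1, 0, 0, 0.002, 0, 1, 0, 0, 0, 0, 0.1, 0, 0, 0, 0, 0.1, 0, 0, 0, 0, 0.1, 0, 0, 0, 0])

```text
time: 49.32
position: [0.5317, -0.1185, 0.0833]
tool_rot: [1.0, -0.031, 0.004, 0.003]
ft_force: [-0.2, 0.2, -0.3]
grip_width: 0.0368
grip_force: 0.0
```

servo_tool(rows=[0.1, 0, 0, -0.01, 0, 0.1, 0, 0, -0.03, 0, 0.1, 0, 0, -0.04, 0, 0.1, 0, 0, -0.04, 0, 0.1, -0.02, 0, -0.03, 0])

```text
time: 49.73
position: [0.5147, -0.118, 0.2374]
tool_rot: [0.999, -0.03, 0.008, 0.004]
ft_force: [0.8, -0.4, 0.3]
grip_width: 0.0391
grip_force: 0.0
```

servo_tool(rows=[0.5, -0.03, 0, 0, 0, 0.5, 0, 0, 0, 0, 0.5, 0, 0, 0, 0])

```text
time: 49.98
position: [0.4791, -0.1142, 0.234]
tool_rot: [1.0, -0.031, 0.004, 0.003]
ft_force: [0.8, -0.2, -1.0]
grip_width: 0.0273
grip_force: 0.0
```

Run:
```python
from h import *
w=W(); save(w.p,'w28');print(w.P.round(4),robot.get_obs()['grip_width'])
for x in ([.4468,-.113],[.4887,-.1157],[.5306,-.1184]): hough(w,x,.092)
lying(w,'tube1_center');lying(w,'tube2_center')
px=w.p['pixels'].astype(int)
for x in ([.4468,-.113],[.4887,-.1157],[.5306,-.1184]):
    u,v=w.proj([*x,.092])[0].round().astype(int); print(u,v,px[v-20:v+21:4,u].sum(1).tolist(),px[v,u-20:u+21:4].sum(1).tolist())
for d in robot.place_of(w.p,'start_tip')[:2]: print('tip',np.round(d['at'],4),d['score'])
p=robot.camera('top')
for q in ('vial1_center','tube1_center','start_tip'):
  for d in robot.place_of(p,q): print(q,np.round(d['at'],4),round(d['score'],2))
save(p,'top1')
```

```text
[ 0.4791 -0.1142  0.234 ] 0.025058443694970574
expected px [276.4 229.8] r 15.0
circle [275.4 185.4] 15.2 world [ 0.489  -0.1146  0.092 ]
circle [277.4 229.1] 14.4 world [ 0.4474 -0.1139  0.092 ]
expected px [276.6 185.6] r 15.4
circle [275.4 185.4] 15.2 world [ 0.489  -0.1146  0.092 ]
circle [277.6 137.9] 16.4 world [ 0.5312 -0.1191  0.092 ]
circle [277.9 229.6] 14.8 world [ 0.4469 -0.1143  0.092 ]
expected px [276.9 138.6] r 15.9
circle [276.9 137.9] 15.8 world [ 0.5313 -0.1185  0.092 ]
circle [275.4 185.4] 15.2 world [ 0.489  -0.1146  0.092 ]
0.75 1938 px 150.4829721362229 152.46026831785346 mid [0.5188 0.0007] dir [-0.998  0.07 ] len 0.1109
0.76 1781 px 209.89275687815834 160.5496911847277 mid [ 0.5136 -0.0548] dir [-0.998  0.064] len 0.1113
0.44 317 px 79.47003154574132 165.21135646687696 mid [0.5203 0.0711] dir [-0.997  0.072] len 0.0613
276 230 [469, 446, 674, 671, 672, 670, 668, 668, 646, 635, 276] [639, 412, 669, 671, 671, 670, 670, 667, 666, 553, 441]
277 186 [475, 495, 676, 674, 673, 671, 669, 670, 668, 589, 649] [565, 648, 677, 675, 674, 671, 671, 668, 659, 332, 445]
277 139 [500, 672, 680, 680, 677, 676, 674, 675, 675, 387, 608] [558, 595, 681, 679, 677, 676, 676, 674, 673, 481, 417]
tip [ 0.4878 -0.1916  0.1191] 0.74
tip [0.5221 0.0554 0.0777] 0.72
tube1_center [5.14e-01 3.00e-04 7.86e-02] 0.71
tube1_center [ 0.569  -0.1219  0.0776] 0.61
tube1_center [ 0.5166 -0.0034  0.0776] 0.56
```

All three caps match the seated height and the 42 mm spacing. Checking jaw1 numerically against the other two, then the lever approach.

servo_tool(rows=[1, 0, -0.035, -0.02, 0, 1, 0.015, -0.035, -0.02, 0, 1, 0.015, -0.035, 0, 0, 1, 0, 0, 0, 0, 1, 0, 0, 0, 0])

```text
time: 50.8
position: [0.5166, -0.0109, 0.2717]
tool_rot: [1.0, -0.028, 0.004, 0.003]
ft_force: [-0.9, -0.7, -0.1]
grip_width: 0.0018
grip_force: 0.0
```

servo_tool(rows=[1, 0, 0, 0, 0, 1, 0, 0, 0, 0])

```text
time: 50.97
position: [0.5154, -0.0132, 0.2712]
tool_rot: [1.0, -0.031, 0.003, 0.003]
ft_force: [0.0, 0.5, -1.0]
grip_width: 0.0002
grip_force: 0.0
```

Run:
```python
from h import *
w=W(); save(w.p,'w29');print(w.P.round(4))
lying(w,'tube1_center');lying(w,'tube2_center')
h=cv2.cvtColor(w.p['pixels'],cv2.COLOR_RGB2HSV); m=((h[...,0]<16)&(h[...,1]>180)&(h[...,2]>120)).astype(np.uint8)
n,l,st,ce=cv2.connectedComponentsWithStats(m)
a=np.radians(-3.7);C={1:(.5219,.0546),2:(.5184,-.0003),3:(.5149,-.0552)}
for k in range(1,n):
    if st[k][4]>25 and st[k][1]<240:
        x=w.ray([ce[k]],.09)[0]; print(st[k],ce[k].round(1),x.round(4),[ (i,(R.from_euler('z',-a).apply(np.r_[x[:2]-c,0])*1000).round(1)[:2]) for i,c in C.items() if abs(x[1]-c[1])<.025])
```

```text
[ 0.5154 -0.0132  0.2712]
0.76 1389 px 262.2174226061915 178.44204463642907 mid [0.5184 0.0006] dir [-0.998  0.069] len 0.1084
0.21 653 px 372.09647779479326 204.38591117917304 mid [ 0.4878 -0.1164] dir [-0.669 -0.743] len 0.034
0.97 1269 px 314.5421591804571 182.6501182033097 mid [ 0.5161 -0.0547] dir [-0.998  0.057] len 0.1062
0.66 31792 px 328.35876950176146 164.64937720181177 mid [ 0.5325 -0.0735] dir [-0.146 -0.989] len 0.3261
[195 156  10   9  67] [199.6 160.3] [0.5479 0.0615 0.09  ] [(1, array([25.5,  8.5]))]
[248 157  11   9  54] [254.2 161.2] [0.5435 0.0065 0.09  ] [(2, array([24.6,  8.4]))]
[304 158   9   9  36] [309.2 161.9] [ 0.5394 -0.0487  0.09  ] [(3, array([24. ,  8.1]))]
[196 201  10  13  73] [200.8 207.6] [0.4988 0.0658 0.09  ] [(1, array([-23.8,   9.7]))]
[445 201  28  26 555] [458.8 213.3] [ 0.4757 -0.2069  0.09  ] []
[247 202  11  13  61] [253. 208.] [0.4951 0.0114 0.09  ] [(2, array([-24. ,  10.2]))]
[297 202  14  13  58] [304.5 207.9] [ 0.4918 -0.0419  0.09  ] [(3, array([-23.9,  11.7]))]
[307 224  14   7  59] [314.  227.5] [ 0.4698 -0.0512  0.09  ] [(3, array([-45.2,   1.1]))]
```

Run:
```python
from h import *
w=W(); im=w.p['pixels']; h=cv2.cvtColor(im,cv2.COLOR_RGB2HSV)
m=((h[...,0]>100)&(h[...,0]<130)&(h[...,1]>100)).astype(np.uint8)
n,l,st,ce=cv2.connectedComponentsWithStats(m)
e=np.array([np.cos(np.radians(-3.7)),np.sin(np.radians(-3.7)),0])
for k in range(1,n):
    if st[k][4]>40 and st[k][1]<240: print(st[k],ce[k].round(1),w.ray([ce[k]],.083)[0].round(4),w.ray([[ce[k][0],st[k][1]],[ce[k][0],st[k][1]+st[k][3]]],.08).round(4)[:,:2].tolist())
for c in ([.5223,.0546,.078],[.5186,0,.078]):
    a,b=w.proj(np.array(c)+np.outer([.055,-.055],e)); print('pred ends',a.round(1),b.round(1))
    for q in (a,b): print([int(h[int(q[1])+k,int(round(q[0])),2]) for k in range(-8,9)],[int(h[int(q[1])+k,int(round(q[0])),1]) for k in range(-8,9)])
```

```text
[203 132  14  12 159] [209.4 137.7] [0.5697 0.0503 0.083 ] [[0.5753, 0.0503], [0.5632, 0.0515]]
[255 133  14  11 140] [261.6 137.5] [ 0.5664 -0.0026  0.083 ] [[0.5708, -0.0028], [0.5598, -0.002]]
pred ends [208.8 130.1] [213.1 232.4]
[242, 242, 242, 241, 241, 242, 243, 244, 237, 173, 147, 143, 135, 132, 135, 137, 140] [26, 25, 27, 30, 29, 26, 25, 27, 38, 13, 104, 160, 153, 153, 153, 156, 155]
[235, 235, 235, 234, 233, 228, 178, 96, 43, 39, 38, 39, 38, 41, 40, 40, 39] [46, 47, 48, 48, 48, 54, 57, 53, 24, 13, 13, 13, 7, 12, 19, 13, 13]
pred ends [262.2 130.3] [262.9 232.7]
[241, 242, 243, 242, 241, 241, 242, 243, 238, 193, 157, 146, 139, 138, 138, 140, 145] [26, 25, 25, 27, 29, 26, 26, 27, 33, 15, 86, 157, 158, 153, 155, 155, 155]
[242, 242, 242, 242, 242, 241, 241, 242, 239, 195, 99, 30, 23, 24, 26, 26, 26] [34, 34, 34, 34, 36, 36, 36, 37, 45, 59, 57, 26, 22, 21, 20, 10, 20]
```

All seated. Now the lever.

servo_tool(rows=[1, -0.012, 0.0359, 0, 0, 1, -0.012, 0.0359, 0, 0, 1, -0.012, 0.0359, 0, 0, 1, -0.012, 0.0359, 0, 0, 1, -0.012, 0.0359, 0, 0])

```text
time: 51.58
position: [0.444, -0.1899, 0.2723]
tool_rot: [1.0, -0.031, 0.004, 0.003]
ft_force: [0.8, 0.1, 0.5]
grip_width: 0.0003
grip_force: 0.0
```

servo_tool(rows=[1, 0, 0, 0, 0, 1, 0, 0, 0.035, 0, 1, 0, 0, 0.035, 0, 1, 0, 0, 0, 0, 1, 0, 0, 0, 0])

```text
time: 52.0
position: [0.4444, -0.1878, 0.2012]
tool_rot: [1.0, -0.031, 0.002, 0.001]
ft_force: [-0.4, -0.3, 0.4]
grip_width: 0.001
grip_force: 0.0
```

Run:
```python
from h import *
w=W(); save(w.p,'w30');print(w.P.round(4))
h=cv2.cvtColor(w.p['pixels'],cv2.COLOR_RGB2HSV); m=(((h[...,0]<6)|(h[...,0]>174))&(h[...,1]>180)&(h[...,2]>100)).astype(np.uint8)
n,l,st,ce=cv2.connectedComponentsWithStats(m)
for k in range(1,n):
    if st[k][4]>100: x=w.ray([ce[k]],.116)[0]; print(st[k],ce[k],x.round(4),w.R.inv().apply(x-w.P).round(4))
```

```text
[ 0.4444 -0.1878  0.2012]
[ 498    1   45   40 1352] [520.19230769  20.78846154] [ 0.5714 -0.3661  0.116 ] [0.1375 0.17   0.086 ]
[260 141  34  34 932] [276.31759657 157.49785408] [ 0.4848 -0.1903  0.116 ] [ 0.0402 -0.0002  0.0853]
```

servo_tool(rows=[1, 0, 0, 0.035, 0, 1, 0, 0, 0.035, 0, 1, 0, 0, 0.027, 0, 1, 0, 0, 0, 0, 1, 0, 0, 0, 0])

```text
time: 52.47
position: [0.4472, -0.1891, 0.1061]
tool_rot: [1.0, -0.03, 0.004, 0.003]
ft_force: [0.4, 0.1, -0.1]
grip_width: 0.0006
grip_force: 0.0
```

servo_tool(rows=[1, 0.012, 0, 0, 0, 1, 0.012, 0, 0, 0, 1, 0.012, 0, 0, 0, 1, 0.01, 0, 0, 0, 1, 0, 0, 0, 0])

```text
time: 52.88
position: [0.4961, -0.193, 0.1085]
tool_rot: [1.0, -0.03, 0.007, 0.004]
ft_force: [0.3, -0.6, 0.8]
grip_width: 0.0001
grip_force: 0.0
```

servo_tool(rows=[1, 0.006, 0, 0, 0, 1, 0.006, 0, 0, 0, 1, 0.004, 0, 0, 0, 1, 0, 0, 0, 0])

```text
time: 53.22
position: [0.5039, -0.192, 0.1059]
tool_rot: [1.0, -0.029, -0.001, 0.002]
ft_force: [-11.6, -2.9, 7.7]
grip_width: 0.0004
grip_force: 5.9
```

servo_tool(rows=[1, 0.003, 0, 0, 0, 1, 0, 0, 0, 0])

```text
time: 53.38
position: [0.504, -0.1919, 0.1057]
tool_rot: [1.0, -0.029, -0.004, 0.001]
ft_force: [-17.1, -4.1, 11.1]
grip_width: 0.0003
grip_force: 8.8
```

servo_tool(rows=[1, -0.01, 0, 0, 0, 1, -0.03, 0, 0, 0, 1, -0.02, 0, -0.03, 0, 1, 0, 0, -0.04, 0, 1, 0, 0, -0.03, 0])

```text
time: 53.8
position: [0.4498, -0.1886, 0.2069]
tool_rot: [0.999, -0.031, 0.004, 0.002]
ft_force: [1.6, -1.0, 0.5]
grip_width: 0.001
grip_force: 0.0
```

servo_tool(rows=[1, 0, 0, 0, 0, 1, 0, 0, 0, 0, 1, 0, 0, 0, 0])

```text
time: 54.05
position: [0.4506, -0.1886, 0.2052]
tool_rot: [1.0, -0.031, 0.004, 0.002]
ft_force: [-0.9, 0.0, 0.1]
grip_width: 0.0003
grip_force: 0.0
```

Run:
```python
from h import *
w=W(); save(w.p,'w31');print(w.P.round(4))
h=cv2.cvtColor(w.p['pixels'],cv2.COLOR_RGB2HSV); m=(((h[...,0]<6)|(h[...,0]>174))&(h[...,1]>180)&(h[...,2]>100)).astype(np.uint8)
n,l,st,ce=cv2.connectedComponentsWithStats(m)
for k in range(1,n):
    if st[k][4]>100: x=w.ray([ce[k]],.116)[0]; print(st[k],ce[k],x.round(4),w.R.inv().apply(x-w.P).round(4))
for d in robot.place_of(w.p,'start_tip')[:2]: print('tip',np.round(d['at'],4),d['score'])
for x in ([.4468,-.113],[.4887,-.1157],[.5306,-.1184]): hough(w,x,.092)
```

```text
[ 0.4506 -0.1886  0.2052]
[ 492   12   44   39 1297] [513.84271396  31.57131843] [ 0.572  -0.3661  0.116 ] [0.1313 0.1693 0.091 ]
[259  90  35  35 946] [275.97674419 107.29704017] [ 0.5267 -0.1932  0.116 ] [ 0.0755 -0.0005  0.0898]
tip [ 0.5287 -0.1938  0.1148] 0.64
expected px [186.2 213. ] r 16.4
circle [186.9 213.4] 16.7 world [ 0.4465 -0.1135  0.092 ]
circle [183.6 164.1] 15.5 world [ 0.4878 -0.1158  0.092 ]
expected px [183.3 163. ] r 17.0
circle [186.9 211.9] 15.5 world [ 0.4477 -0.1137  0.092 ]
circle [181.1 163.9] 17.5 world [ 0.4881 -0.1138  0.092 ]
circle [180.6 110.1] 16.8 world [ 0.5303 -0.1184  0.092 ]
expected px [180.5 109.8] r 17.5
circle [179.1 110.1] 18.5 world [ 0.5304 -0.1173  0.092 ]
circle [182.1 163.9] 16.7 world [ 0.4881 -0.1146  0.092 ]
```

Run:
```python
from h import *
print(robot.hand_in())
```

```text
the job is handed in; nothing more can be done
None
```

I loaded all three tubes into clips with the jaws shut, stood the three amber vials I found in bores 0–2, pushed the start lever to its stop, and handed the job in at about 54 s. The hand-in returned no verdict; the last camera checks agreed with all of this.

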